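# Set the levelling foot of an engine stand

### The job

Slide the metal bearing pad along the bench under the levelling foot of the engine stand's outrigger, its painted spot centred below the foot, and let go of it. Then screw the foot down by its black knob (clockwise from above) until it just rests on the pad - a light touch of about half a kilo, in contact but not jacked up hard - and take the gripper away. Leave the other things on the bench where they are.

Things in the scene. Friction and masses are not known exactly. Their poses are not given: they have to be found in the camera images.
- stand: Grey steel stand bolted to the bench, with a small red trimmer engine on it (190 x 130 mm, 260 mm high with its black hoop handle). Origin: centre of the underside of its base plate (200 x 180 mm), z up. A bar 22 mm wide, 41 to 59 mm above the bench, runs along the stand's -y to a threaded boss (30 mm diameter, 38 to 62 mm high) at y = -260 mm. The screw, knob and foot count as parts of it.
- screw_axis (a point): Fixed point: centre of the boss's top, 62 mm above the bench; axes as the stand's. A vertical screw runs through it, black knob on top, rubber foot below. Right-hand thread: clockwise from above lowers knob and foot together by 1.6 mm per rad; both turn with the screw. It turns easily (about 0.04 N m) and stays where it is left.
- pad: Loose grey aluminium plate 130 x 72 x 12 mm (0.3 to 0.5 kg) with a yellow painted spot 56 mm across. Origin: on the underside below the spot's centre; x = -92 to +38 mm, y = -36 to +36 mm. At x = -80 mm stands a yellow grip tab, 10 mm along x, 26 mm along y, top 72 mm above the bench. It goes under the foot best from the outrigger's free end, its +x along the stand's +y.
- spray: bystander: white and red spray can, 60 mm in diameter, 190 mm tall; origin at its foot
- oil: bystander: white oil bottle, 68 mm in diameter, 170 mm tall; origin at its foot
- mixcan: bystander: red fuel-mix can, 66 mm in diameter, 160 mm tall; origin at its foot
- clutch: bystander: dark steel clutch drum lying flat, ring 72 mm in diameter, 16 mm high; origin at its underside
- driver: bystander: orange screwdriver lying on the bench
- mallet: bystander: hammer with red handle lying on the bench
- dish: bystander: shallow steel dish, 110 mm in diameter, 35 mm high; origin at its underside
- knob_mid (a point): Fixed point of the stand on the screw's axis, 90 mm above the bench, within the knob at the start. Knob: round, knurled, black, 40 mm diameter, 24 mm tall, can be gripped at any yaw; its top starts 98 to 103 mm above the bench and sinks as it is screwed down. It needs 1.5 to 4.1 rad to bring the foot to the pad.
- foot_spot (a point): Fixed point on the bench straight below the foot. Foot: a rubber disc 56 mm in diameter whose sole starts 2.5 to 6.4 mm above the pad's top; its height is not reported. The sole turns with the screw: once it rubs on the pad, the moment at the knob rises by about 0.01 to 0.02 N m per N of load. After first contact the load rises by about 22 N per rad of turn; 1 to 15 N is a light touch.
There are look-alikes about, which are no part of the job. What is shaped like the pad but blue is not meant.

How it is judged:
By the outcome, as a careful person would: the job done as asked, in the order asked, and still so for the second after the job is handed in, with the robot touching nothing.
It also fails if it takes over 72 s, if anything falls off the work surface, if the arm or the gripper's body presses on something with over 40 N, if the wrist force passes 120 N, or if a joint passes its speed limit or range.

### The arm

A 6-joint arm with a two-finger parallel gripper is mounted at the origin on the work surface. World frame = base frame: x ahead of the robot, y to its left, z up, the work surface at z = 0. Lengths are in m, angles in rad, forces in N, time in s.
With the tool pointing down it reaches from about 0.425 to 0.95 m from the base axis. Payload 3.5 kg.
Tool frame: the origin (TCP) lies at the very end of the fingers, on their centre line; the grasp point (between the pads) lies 19 mm behind it; z points along the fingers, y is the line along which they close (so a half turn about z gives the same grasp; the last joint's range is limited). The gripper opens to 85 mm and grips with 20 to 120 N. Pads are 22 mm wide; open, the fingers measure 114 mm over their backs; the gripper's body (76 mm by 85 mm) begins 54 mm behind the grasp point. The pads swing forward as they close: fully open they stand 13 mm farther back than shut.
Start: joints at [1.061, 0.286, 1.577, -0, 1.279, -0.15], TCP at [0.238, 0.632, 0.194] pointing down, gripper open.
Joint ranges: [-2.77, 2.77], [-0.9, 2.22], [0.21, 2.48], [-1.53, 4.67], [0.24, 2.81], [-2.84, 2.84]. Speed limits (rad/s): [2.79, 2.79, 3.14, 3.14, 3.14, 3.14].

### API

Orientations are given as a unit quaternion [x, y, z, w].
In Python, from plant import get_state, read_camera, sign_off, recognise gives the robot as it stands.
- The arm moves only by the tool arm_command, never from a script. Its argument "steps" is a list of rows, each an object with "translation": the shift along the tool's x, y, z scaled (see below), a list of three; "twist": the turn, a rotation vector about the tool's x, y, z scaled (see below), a list of three; "fingers": the opening, from -1 (shut) to 1 (fully open). In form: [{"translation": [x, y, z], "twist": [rx, ry, rz], "fingers": fingers}, ...]. A call has 1 to 5 rows; each row is the pose to reach, as a shift and turn from the pose commanded when the call began, along the tool's axes at that moment; what a row does not reach only later rows make up. The controller multiplies each number of a shift by 75 cm and each number of a turn by 60 degrees. A row lasts 1/8 s, in which the tool goes at most 62.5 mm and 10.7 degrees, less where a joint would pass 70% of its speed; a pose out of reach is approached as far as the arm can. A call with a number of a shift or a turn outside -1 to 1 is refused whole. A call with a gripper value outside its range is refused whole. The fingers move at their own pace and stop on an object; "grip_force" is the grip in N (left out, the last holds). Time passes only in rows, so rows that repeat a pose let the fingers close. It gives the time, the measured TCP pose, the force, the opening and the grip force at its end, in the units of the state.
- get_state(): the state, without advancing time (a new reading comes with each control period).
- read_camera(name): name is "scene" or "top" or "wrist"; returns a dict with "pixels" (400x640x3 uint8, red, green, blue), "K" (3x3 intrinsics, pixels), "R" (3x3) and "t" (3): a world point X has camera coordinates R X + t; the wrist camera has in their place "T_tool_cam" (4x4, takes a point from camera to tool coordinates, whose origin is the TCP and whose axes are the flange's). Camera axes: x right, y down, z forward; pixel columns grow to the right and rows downward; lengths in m; the calibration is good to about 2 mm. A picture is of the moment at which its call begins: read the wrist's pose just before it. There is no depth.
- sign_off(): hands the job in; it is judged then, once.
Trained networks look in a picture, given as the dict that the camera call returned (one of the last four; its "shot" number tells which), for a name from the list of things; names that differ only in an ending like _2 or _b are one class to them, and where a whole thing is asked for, a point or a joint stands for the part that bears it (a point fixed in the world has none). Each returns a list of dicts, best first, with "conf" (0 to 1); they miss things now and then, are a little off and sometimes report something else, mostly with a low value. They report only what shows in the picture. A call takes as long as a camera call. They do not tell look-alikes from the thing itself.
- recognise(picture, query): "point" ([row, column] in pixels, amid what is visible of it).
The state is a dict: "time": time; "qpos": joint angles; "dq": joint speeds; "joint_efforts": joint torques, N m; "eef_pos": TCP position; "tcp_rot": TCP orientation; "contact_force": force on the tool from outside, world axes, zero at the start; "wrist_torque": the same for the moment, N m; "opening": opening from 0.0 (shut) to 1.0 (fully open); "finger_force": force on a finger pad.
Only numpy, scipy, OpenCV 4.12 (cv2) and the standard library are available. Lean on these libraries where they do the work, as an engineer would, in place of code of your own. Each camera call takes 0.05 s, during which the arm holds its last target. There are 200 camera calls.

## Working session

There is one attempt and no reset: what is moved stays moved. The work goes in short steps, Python scripts to look and compute and a tool call to move; the robot and the scene stay as the last step left them, time stands still between calls to the robot, and variables do not carry over. Pictures are saved under pics/ and viewed, at most 10 in all, crops included, and the job is handed in when it is done.

Besides the shell and the picture viewer there is one more tool, called after "Request:" as a command line: name --argument value ..., lists and objects as JSON in quotes. arm_command: Moves the arm, as the interface text tells. Shifts and turns lie within -1 to 1; 1 stands for 75 cm of shift or 60 degrees of turn. Its arguments: {"type":"object","properties":{"steps":{"type":"array"},"grip_force":{"type":"number"}},"required":["steps"]}

```bash
mkdir -p pics; ls; cat > h.py <<'E'
import numpy as np, cv2
from scipy.spatial.transform import Rotation as Ro
from plant import get_state, read_camera, sign_off, recognise
def ray(p,rc,z):
    K,R,t=map(np.array,(p["K"],p["R"],p["t"]))
    d=R.T@np.linalg.inv(K)@np.array([rc[1],rc[0],1.]); c=-R.T@t
    return c+d*(z-c[2])/d[2]
def proj(p,X):
    K,R,t=map(np.array,(p["K"],p["R"],p["t"])); q=K@(R@np.array(X)+t); return q[:2]/q[2]
def wristify(p,s):
    T=np.array(p["T_tool_cam"]); Rt=Ro.from_quat(s["tcp_rot"]).as_matrix()
    Rw=Rt@T[:3,:3]; c=Rt@T[:3,3]+np.array(s["eef_pos"]); p["R"]=Rw.T; p["t"]=-Rw.T@c; return p
def save(p,n): cv2.imwrite("pics/"+n,p["pixels"][:,:,::-1])
E
python3 - <<'E'
from h import *
print(get_state())
for n in("top","scene"):
    p=read_camera(n); save(p,n+"1.png")
    for q,z in [("pad",.012),("stand",0.06),("screw_axis",.062),("knob_mid",.09),("foot_spot",0.),("spray",.1),("oil",.1),("mixcan",.1),("clutch",.01),("driver",.01),("mallet",.01),("dish",.02)]:
        for r in recognise(p,q)[:3]: print(n,q,np.round(r["conf"],2),np.round(r["point"]),np.round(ray(p,r["point"],z),3))
E
```

```text
pics
{'time': 0.0, 'qpos': array([ 1.06101156e+00,  2.87159638e-01,  1.57817502e+00, -3.79567625e-05,
        1.27858506e+00, -1.49971246e-01]), 'dq': array([ 0.0002228 , -0.00123412,  0.00133766,  0.00077234,  0.00073288,
        0.001286  ]), 'joint_efforts': array([-4.45553105e-04, -4.06003439e+01, -2.92617470e+01, -2.36798314e-04,
        6.00311992e-03,  7.81475194e-06]), 'eef_pos': array([0.23726634, 0.63113545, 0.19275236]), 'tcp_rot': array([ 1.78932319e-01,  9.83860697e-01, -1.10668076e-03, -3.59711957e-04]), 'contact_force': array([ 0.65327923,  0.11950805, -0.23314034]), 'wrist_torque': array([-0.01916381, -0.01040291,  0.05471042]), 'finger_force': 0.0, 'opening': 0.9992652555143775}
top pad 0.96 [204. 340.] [ 0.5   -0.313  0.012]
top pad 0.65 [265. 317.] [ 0.294 -0.24   0.012]
top pad 0.58 [233. 464.] [ 0.417 -0.735  0.012]
top stand 0.63 [175. 165.] [0.574 0.267 0.06 ]
top screw_axis 0.97 [174. 167.] [0.578 0.261 0.062]
top screw_axis 0.17 [128. 291.] [ 0.746 -0.142  0.062]
top knob_mid 0.65 [173. 166.] [0.576 0.255 0.09 ]
top foot_spot 0.72 [177. 164.] [0.575 0.288 0. 
[... 627 characters left out ...]
3.] [ 0.317 -0.232  0.012]
scene pad 0.59 [176. 208.] [ 0.41  -0.731  0.012]
scene stand 0.93 [232. 460.] [0.547 0.262 0.06 ]
scene screw_axis 0.6 [234. 460.] [0.562 0.261 0.062]
scene knob_mid 0.92 [233. 464.] [0.576 0.269 0.09 ]
scene foot_spot 0.9 [233. 457.] [0.503 0.265 0.   ]
scene spray 0.95 [234. 291.] [ 0.707 -0.298  0.1  ]
scene oil 0.72 [255. 333.] [ 0.764 -0.144  0.1  ]
scene mixcan 0.95 [200. 237.] [ 0.591 -0.53   0.1  ]
scene clutch 0.88 [262. 374.] [ 0.7   -0.014  0.01 ]
scene driver 0.55 [197. 384.] [ 0.384 -0.014  0.01 ]
scene driver 0.51 [205. 303.] [ 0.488 -0.316  0.01 ]
scene mallet 0.62 [171. 255.] [ 0.338 -0.554  0.01 ]
scene dish 0.71 [172. 291.] [ 0.324 -0.403  0.02 ]
```

View pics/top1.png

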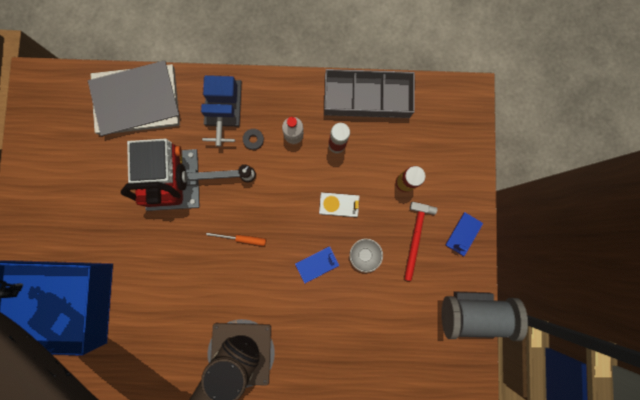

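View pics/scene1.png

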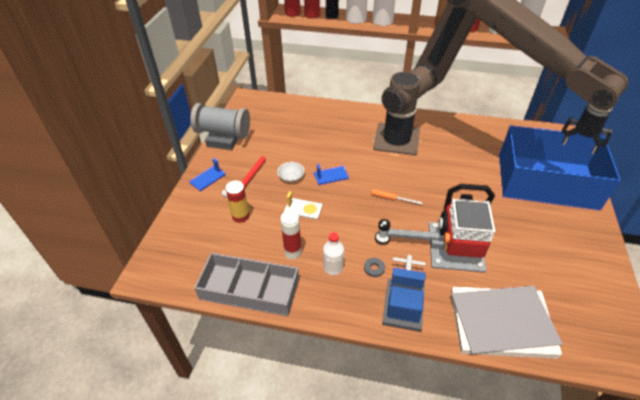

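The top picture shows the pad at (204,340), with its yellow spot at (204,331) and its tab at (206,355). The knob is at (174,247) at the free end of the outrigger. The blue plates at (265,317) and (233,464) are decoys.

```bash
cat >> h.py <<'E'
def yellow(p,near=None,R=40):
    h=cv2.cvtColor(np.ascontiguousarray(p["pixels"]),cv2.COLOR_RGB2HSV)
    m=cv2.inRange(h,(18,120,90),(35,255,255))
    n,l,st,c=cv2.connectedComponentsWithStats(m)
    return [(st[i,4],c[i]) for i in np.argsort(-st[:,4]) if i>0 and st[i,4]>5]
E
python3 - <<'E'
from h import *
for n in("top","scene","wrist"):
    p=read_camera(n)
    if n=="wrist": print(np.round(p["T_tool_cam"],3),p["K"]); break
    for a,c in yellow(p)[:5]: print(n,a,c.round(1),ray(p,c[::-1],.012).round(4),ray(p,c[::-1],.072).round(4))
    for X in [(.59,0,.1)]: print(proj(p,X))
    im=p["pixels"]; u,v=map(int,proj(p,(.58,0,.09))); 
E
```

```text
top 674 [537.3 366.8] [-0.0136 -0.9722  0.012 ] [ 0.0013 -0.9424  0.072 ]
top 502 [601.9 381.4] [-0.0539 -1.1834  0.012 ] [-0.0375 -1.1454  0.072 ]
top 195 [331.  203.5] [ 0.5016 -0.2826  0.012 ] [ 0.4963 -0.28    0.072 ]
top 63 [511. 396.] [-0.1075 -0.884   0.012 ] [-0.089  -0.8578  0.072 ]
top 36 [356.1 204.6] [ 0.5006 -0.3678  0.012 ] [ 0.4953 -0.3618  0.072 ]
[244.84615026 170.90671431]
scene 244 [238.7 208.4] [ 0.5543 -0.5505  0.012 ] [ 0.6051 -0.5237  0.072 ]
scene 81 [309.5 208.5] [ 0.5012 -0.2856  0.012 ] [ 0.5546 -0.2715  0.072 ]
scene 42 [288.8 197.6] [ 0.4614 -0.3777  0.012 ] [ 0.5167 -0.3591  0.072 ]
[384.0448208  221.92331796]
[[-0.    -0.961 -0.276  0.07 ]
 [ 1.     0.    -0.001 -0.   ]
 [ 0.001 -0.276  0.961 -0.178]
 [ 0.     0.     0.     1.   ]] [[325.06396188   0.         320.25237095]
 [  0.         325.06396188 193.62854796]
 [  0.           0.           1.        ]]
```

Request:
arm_command --steps '[{"translation": [0, 0, -0.08], "twist": [0, 0, 0], "fingers": 1}, {"translation": [0, 0, -0.16], "twist": [0, 0, 0], "fingers": 1}, {"translation": [0, 0, -0.24], "twist": [0, 0, 0], "fingers": 1}, {"translation": [0, 0, -0.27], "twist": [0, 0, 0], "fingers": 1}, {"translation": [0, 0, -0.27], "twist": [0, 0, 0], "fingers": 1}]'

```text
time: 2.08
eef_pos: [0.238, 0.6324, 0.4]
tcp_rot: [0.179, 0.984, 0.003, 0.001]
contact_force: [-0.2, -1.4, -0.2]
opening: 1.003
finger_force: 0.0
```

Request:
arm_command --steps '[{"translation": [-0.7, -0.75, 0], "twist": [0, 0, 0], "fingers": 1}, {"translation": [-0.7, -0.75, 0], "twist": [0, 0, 0], "fingers": 1}, {"translation": [-0.7, -0.75, 0], "twist": [0, 0, 0], "fingers": 1}, {"translation": [-0.7, -0.75, 0], "twist": [0, 0, 0], "fingers": 1}, {"translation": [-0.7, -0.75, 0], "twist": [0, 0, 0], "fingers": 1}]'

```text
time: 2.7
eef_pos: [0.3566, 0.3407, 0.3937]
tcp_rot: [0.179, 0.984, -0.001, -0.001]
contact_force: [0.1, 0.0, 0.1]
opening: 0.998
finger_force: 0.0
```

Request:
arm_command --steps '[{"translation": [-0.4, -0.43, 0.05], "twist": [0, 0, 1], "fingers": 1}, {"translation": [-0.4, -0.43, 0.05], "twist": [0, 0, 1], "fingers": 1}, {"translation": [-0.4, -0.43, 0.05], "twist": [0, 0, 1], "fingers": 1}, {"translation": [-0.4, -0.43, 0.05], "twist": [0, 0, 1], "fingers": 1}, {"translation": [-0.4, -0.43, 0.05], "twist": [0, 0, 1], "fingers": 1}]'

```text
time: 3.32
eef_pos: [0.4746, 0.0529, 0.3672]
tcp_rot: [0.607, 0.795, -0.001, -0.002]
contact_force: [0.7, 1.2, -0.3]
opening: 0.996
finger_force: 0.0
```

Request:
arm_command --steps '[{"translation": [-0.21, 0.09, 0.09], "twist": [0, 0, 0.255], "fingers": 1}, {"translation": [-0.21, 0.09, 0.09], "twist": [0, 0, 0.255], "fingers": 1}, {"translation": [-0.21, 0.09, 0.09], "twist": [0, 0, 0.255], "fingers": 1}, {"translation": [-0.21, 0.09, 0.09], "twist": [0, 0, 0.255], "fingers": 1}, {"translation": [-0.21, 0.09, 0.09], "twist": [0, 0, 0.255], "fingers": 1}]'

```text
time: 3.95
eef_pos: [0.5816, -0.0781, 0.3008]
tcp_rot: [0.705, 0.709, -0.001, -0.002]
contact_force: [0.2, 0.7, 0.1]
opening: 1.003
finger_force: 0.0
```

```bash
python3 - <<'E'
from h import *
s=get_state(); p=wristify(read_camera("wrist"),s); save(p,"w1.png"); np.savez("w1.npz",**{k:p[k] for k in("pixels","K","R","t")})
print(s["eef_pos"],s["tcp_rot"])
for q,z in [("knob_mid",.09),("screw_axis",.08),("stand",.05),("clutch",.01)]:
    for r in recognise(p,q)[:2]: print(q,round(r["conf"],2),np.round(r["point"],1),ray(p,r["point"],z).round(4))
E
```

```text
[ 0.58164184 -0.07807633  0.30080209] [ 7.04884425e-01  7.09319924e-01 -6.35365805e-04 -1.66984415e-03]
knob_mid 0.65 [ 74.6 327.2] [0.5878 0.0198 0.09  ]
screw_axis 0.71 [309.7 401.9] [ 0.6979 -0.2935  0.08  ]
screw_axis 0.57 [ 72.9 326. ] [0.5866 0.0223 0.08  ]
stand 0.9 [ 72.8 326.7] [0.5878 0.0248 0.05  ]
clutch 0.59 [ 98.7 423.8] [ 0.7232 -0.0051  0.01  ]
```

View pics/w1.png

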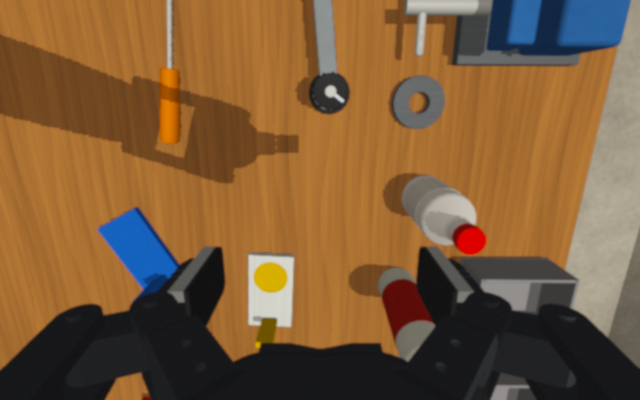

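The wrist picture shows the knob at (92,330), with its bar running up to (0,322). The pad's spot is at (277,270) and its tab at (332,265). The detector's (309,402) is the spray can, so I'm ignoring it.

```bash
python3 - <<'E'
from h import *
p=dict(np.load("w1.npz")); im=np.ascontiguousarray(p["pixels"])
for a,c in yellow(p)[:3]: print(a,c.round(1),ray(p,c[::-1],.012).round(4),ray(p,c[::-1],.06).round(4))
g=cv2.cvtColor(im,cv2.COLOR_RGB2GRAY)
# knob: max channel dark
mx=im.max(2); m=(mx<60).astype(np.uint8); m[:60]=0;m[125:]=0;m[:,:290]=0;m[:,360:]=0
ys,xs=np.where(m); (c,r)=cv2.minEnclosingCircle(np.stack([xs,ys],1).astype(np.float32)); print("knob",c,r,len(xs),ray(p,c[::-1],.1).round(4))
# bar centreline
hsv=cv2.cvtColor(im,cv2.COLOR_RGB2HSV)
for r in (2,15,30,45,60):
    x=np.where(hsv[r,300:345,1]<60)[0]+300; print(r,x.min(),x.max(),ray(p,(r,(x.min()+x.max())/2),.059).round(4))
# pad white region
w=((hsv[:,:,1]<60)&(hsv[:,:,2]>150)).astype(np.uint8); w[:245]=0;w[335:]=0;w[:,:240]=0;w[:,300:]=0
w=cv2.morphologyEx(w,cv2.MORPH_CLOSE,np.ones((3,3)))
for r in (258,265,290,300,310,320):
    x=np.where(w[r])[0]; print(r,x.min(),x.max(),ray(p,(r,x.min()),.012).round(4),ray(p,(r,x.max()+1),.012).round(4))
for c in (255,265,275,285):
    y=np.where(w[:,c])[0]; print(c,y.min(),y.max(),ray(p,(y.min(),c),.012).round(4),ray(p,(y.max()+1,c),.012).round(4))
E
```

```text
772 [270.1 277.1] [ 0.5005 -0.283   0.012 ] [ 0.5088 -0.2548  0.06  ]
446 [265.6 332.5] [ 0.489  -0.3891  0.012 ] [ 0.4985 -0.35    0.06  ]
knob (328.3387451171875, 92.36996459960938) 19.913476943969727 924 [5.891e-01 4.000e-04 1.000e-01]
2 313 331 [0.5814 0.1006 0.059 ]
15 314 332 [0.5827 0.0872 0.059 ]
30 316 333 [0.5845 0.0713 0.059 ]
45 317 334 [0.5859 0.0551 0.059 ]
60 318 335 [0.5873 0.0386 0.059 ]
258 248 293 [ 0.4667 -0.2492  0.012 ] [ 0.5397 -0.2487  0.012 ]
265 248 293 [ 0.466  -0.2616  0.012 ] [ 0.5395 -0.261   0.012 ]
290 248 292 [ 0.4635 -0.307   0.012 ] [ 0.5371 -0.3064  0.012 ]
300 248 292 [ 0.4625 -0.3258  0.012 ] [ 0.5368 -0.3251  0.012 ]
310 248 291 [ 0.4614 -0.3449  0.012 ] [ 0.5348 -0.3443  0.012 ]
320 248 291 [ 0.4604 -0.3645  0.012 ] [ 0.5345 -0.3638  0.012 ]
255 255 324 [ 0.4781 -0.2439  0.012 ] [ 0.4717 -0.3743  0.012 ]
265 255 317 [ 0.4939 -0.2438  0.012 ] [ 0.4892 -0.3603  0.012 ]
275 256 317 [ 0.5097 -0.2454  0.012 ] [ 0.506  -0.3601  0.012 ]
285 256 326 [ 0.5255 -0.2453  0.012 ] [ 0.5224 -0.3778  0.012 ]
```

Request:
arm_command --steps '[{"translation": [-0.38, -0.116, 0.2], "twist": [0, 0, 0.053], "fingers": 1}, {"translation": [-0.38, -0.116, 0.2], "twist": [0, 0, 0.053], "fingers": 1}, {"translation": [-0.38, -0.116, 0.2], "twist": [0, 0, 0.053], "fingers": 1}, {"translation": [-0.38, -0.116, 0.2], "twist": [0, 0, 0.053], "fingers": 1}, {"translation": [-0.38, -0.116, 0.2], "twist": [0, 0, 0.053], "fingers": 1}]'

```text
time: 4.82
eef_pos: [0.5026, -0.3472, 0.1626]
tcp_rot: [0.724, 0.69, 0.0, 0.001]
contact_force: [-0.0, -0.3, 0.2]
opening: 1.0
finger_force: 0.0
```

Request:
arm_command --steps '[{"translation": [-0.0, 0, 0], "twist": [0, 0, 0], "fingers": 1}, {"translation": [0, 0, 0], "twist": [0, 0, 0], "fingers": 1}]'

```text
time: 5.08
eef_pos: [0.5032, -0.3457, 0.163]
tcp_rot: [0.724, 0.69, 0.0, 0.001]
contact_force: [-0.5, 0.6, 0.8]
opening: 1.001
finger_force: 0.0
```

```bash
python3 - <<'E'
from h import *
s=get_state(); p=wristify(read_camera("wrist"),s); save(p,"w2.png"); np.savez("w2.npz",**{k:p[k] for k in("pixels","K","R","t")})
print(s["eef_pos"],s["tcp_rot"])
for a,c in yellow(p)[:3]: print(a,c.round(1),ray(p,c[::-1],.012).round(4),ray(p,c[::-1],.072).round(4))
E
```

```text
[ 0.50317478 -0.34568427  0.16302044] [7.24203102e-01 6.89586481e-01 2.59256129e-04 5.33881417e-04]
2510 [314.6 108. ] [ 0.5005 -0.2831  0.012 ] [ 0.5015 -0.2817  0.072 ]
2157 [399.2 331.7] [ 0.5881 -0.5478  0.012 ] [ 0.5732 -0.4982  0.072 ]
761 [314.  198.6] [ 0.4949 -0.3757  0.012 ] [ 0.4969 -0.3575  0.072 ]
```

View pics/w2.png

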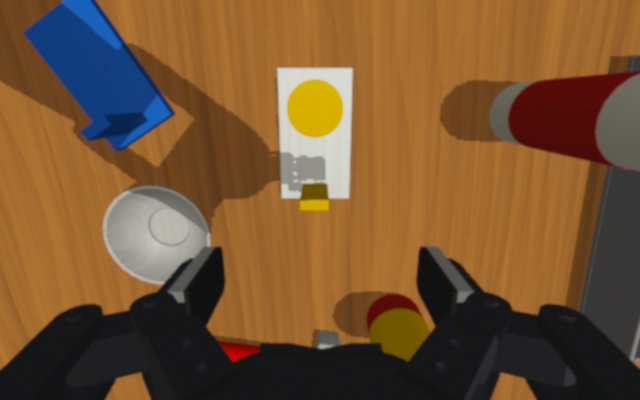

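The picture shows the spot at (108,315) and the tab's top at (204,314). The tool is aligned with the pad and about 17 mm past the tab.

Request:
arm_command --steps '[{"translation": [-0.024, -0.008, 0.06], "twist": [0, 0, 0], "fingers": 1}, {"translation": [-0.024, -0.008, 0.12], "twist": [0, 0, 0], "fingers": 1}, {"translation": [-0.024, -0.008, 0.17], "twist": [0, 0, 0], "fingers": 1}, {"translation": [-0.024, -0.008, 0.18], "twist": [0, 0, 0], "fingers": 1}, {"translation": [-0.024, -0.008, 0.18], "twist": [0, 0, 0], "fingers": 1}]'

```text
time: 5.75
eef_pos: [0.4971, -0.3635, 0.0286]
tcp_rot: [0.724, 0.69, 0.0, 0.001]
contact_force: [-0.0, -0.7, 0.9]
opening: 0.999
finger_force: 0.0
```

Request:
arm_command --steps '[{"translation": [0, 0, 0], "twist": [0, 0, 0], "fingers": -1}, {"translation": [0, 0, 0], "twist": [0, 0, 0], "fingers": -1}, {"translation": [0, 0, 0], "twist": [0, 0, 0], "fingers": -1}, {"translation": [0, 0, 0], "twist": [0, 0, 0], "fingers": -1}, {"translation": [0, 0, 0], "twist": [0, 0, 0], "fingers": -1}]' --grip_force 40

```text
time: 6.38
eef_pos: [0.4964, -0.3642, 0.0281]
tcp_rot: [0.724, 0.69, 0.0, 0.001]
contact_force: [0.3, 0.5, 3.2]
opening: 0.282
finger_force: 39.2
```

```bash
python3 - <<'E'
from h import *
s=get_state(); p=wristify(read_camera("wrist"),s)
print({k:np.round(s[k],3) for k in("eef_pos","tcp_rot","opening","finger_force","contact_force","time")})
for a,c in yellow(p)[:3]: print(a,c.round(1),ray(p,c[::-1],.012).round(4),ray(p,c[::-1],.072).round(4))
E
```

```text
{'eef_pos': array([ 0.496, -0.364,  0.028]), 'tcp_rot': array([0.724, 0.69 , 0.   , 0.001]), 'opening': np.float64(0.282), 'finger_force': np.float64(39.212), 'contact_force': array([0.27 , 0.529, 3.157]), 'time': np.float64(6.375)}
7828 [320.7  78.4] [ 0.5004 -0.2826  0.012 ] [ 0.5001 -0.2862  0.072 ]
2907 [320.2 238.1] [ 0.4953 -0.3802  0.012 ] [ 0.4966 -0.3536  0.072 ]
```

Request:
arm_command --steps '[{"translation": [0.03, 0.018, 0], "twist": [0, 0, -0.02], "fingers": -1}, {"translation": [0.08, 0.05, 0], "twist": [0, 0, -0.05], "fingers": -1}, {"translation": [0.13, 0.08, 0], "twist": [0, 0, -0.08], "fingers": -1}, {"translation": [0.18, 0.11, 0], "twist": [0, 0, -0.11], "fingers": -1}, {"translation": [0.226, 0.139, 0], "twist": [0, 0, -0.137], "fingers": -1}]'

```text
time: 7.05
eef_pos: [0.609, -0.2003, 0.0281]
tcp_rot: [0.672, 0.74, -0.001, 0.001]
contact_force: [-3.6, -4.4, 3.4]
opening: 0.281
finger_force: 39.7
```

Request:
arm_command --steps '[{"translation": [0, 0, 0], "twist": [0, 0, 0], "fingers": -1}, {"translation": [0, 0, 0], "twist": [0, 0, 0], "fingers": -1}]'

```text
time: 7.3
eef_pos: [0.6099, -0.1988, 0.0281]
tcp_rot: [0.673, 0.74, 0.001, 0.001]
contact_force: [2.5, 3.3, 4.4]
opening: 0.279
finger_force: 39.7
```

```bash
python3 - <<'E'
from h import *
s=get_state(); p=wristify(read_camera("wrist"),s); save(p,"w3.png"); np.savez("w3.npz",**{k:p[k] for k in("pixels","K","R","t")})
print({k:np.round(s[k],4) for k in("eef_pos","tcp_rot","opening","finger_force","contact_force","time")})
for a,c in yellow(p)[:3]: print(a,c.round(1),ray(p,c[::-1],.012).round(4),ray(p,c[::-1],.072).round(4))
for z in(.09,.1): print(proj(p,(.59,.001,z)))
E
```

```text
{'eef_pos': array([ 0.6099, -0.1988,  0.0281]), 'tcp_rot': array([0.673 , 0.7396, 0.0014, 0.001 ]), 'opening': np.float64(0.2785), 'finger_force': np.float64(39.7421), 'contact_force': array([2.5448, 3.3178, 4.439 ]), 'time': np.float64(7.3)}
7880 [321.4  77.7] [ 0.6025 -0.117   0.012 ] [ 0.6025 -0.1207  0.072 ]
2913 [320.2 237.9] [ 0.6111 -0.2146  0.012 ] [ 0.6084 -0.1882  0.072 ]
[ 317.93324026 -483.64353657]
[ 317.73781172 -568.41466585]
```

View pics/w3.png

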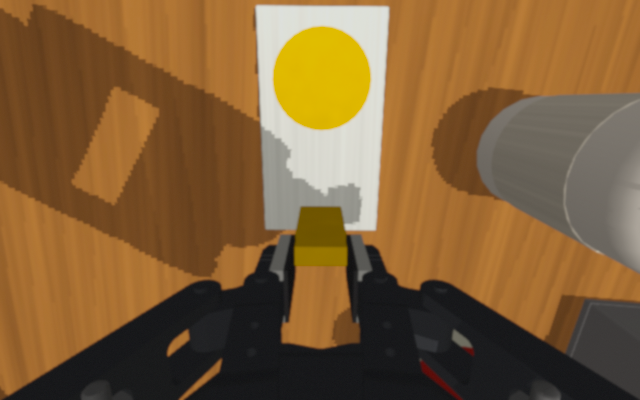

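Here the pad is square to the approach, with the spot at (78,321). It is ready for the straight slide.

Request:
arm_command --steps '[{"translation": [0.03, 0, 0], "twist": [0, 0, 0], "fingers": -1}, {"translation": [0.065, -0.001, 0], "twist": [0, 0, 0], "fingers": -1}, {"translation": [0.1, -0.0015, 0], "twist": [0, 0, 0], "fingers": -1}, {"translation": [0.135, -0.002, 0], "twist": [0, 0, 0], "fingers": -1}, {"translation": [0.1576, -0.002, 0], "twist": [0, 0, 0], "fingers": -1}]'

```text
time: 7.98
eef_pos: [0.5955, -0.0824, 0.028]
tcp_rot: [0.673, 0.74, -0.001, 0.002]
contact_force: [0.2, -4.5, 5.8]
opening: 0.284
finger_force: 39.9
```

Request:
arm_command --steps '[{"translation": [0, 0, 0], "twist": [0, 0, 0], "fingers": -1}, {"translation": [0, 0, 0], "twist": [0, 0, 0], "fingers": -1}]'

```text
time: 8.22
eef_pos: [0.5953, -0.0804, 0.028]
tcp_rot: [0.673, 0.74, 0.001, -0.001]
contact_force: [-0.0, 2.4, 7.7]
opening: 0.285
finger_force: 40.2
```

```bash
python3 - <<'E'
from h import *
s=get_state(); p=wristify(read_camera("wrist"),s); save(p,"w4.png"); np.savez("w4.npz",**{k:p[k] for k in("pixels","K","R","t")})
print({k:np.round(s[k],4) for k in("eef_pos","tcp_rot","opening","finger_force","contact_force","time")})
for z in(.09,.1): print(proj(p,(.59,.0005,z)))
E
```

```text
{'eef_pos': array([ 0.5953, -0.0804,  0.028 ]), 'tcp_rot': array([ 6.730e-01,  7.396e-01,  6.000e-04, -6.000e-04]), 'opening': np.float64(0.2853), 'finger_force': np.float64(40.1907), 'contact_force': array([-0.0218,  2.4268,  7.7165]), 'time': np.float64(8.225)}
[328.06203624  65.42915793]
[328.80406726  62.02385596]
```

View pics/w4.png

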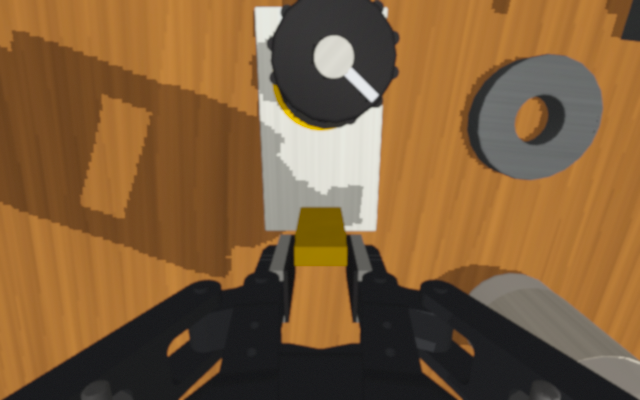

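The knob now sits above the spot, with its cap at (57,334). The visible yellow crescent is at lower left (110,300), which suggests the pad is slightly left of the axis. I'll measure that.

```bash
python3 - <<'E'
from h import *
p=dict(np.load("w4.npz")); im=np.ascontiguousarray(p["pixels"])
m=((im.max(2)<75)).astype(np.uint8); m[140:]=0; m[:,:262]=0; m[:,405:]=0
m=cv2.morphologyEx(m,cv2.MORPH_OPEN,cv2.getStructuringElement(2,(21,21)))
c=max(cv2.findContours(m,0,1)[0],key=cv2.contourArea)[:,0]; c=c[c[:,1]>3]
print("knob extents",c[:,0].min(),c[:,0].max(),c[:,1].max())
A=np.c_[2*c,np.ones(len(c))]; s=np.linalg.lstsq(A.astype(float),(c**2).sum(1).astype(float),rcond=None)[0]
r=np.sqrt(s[2]+s[0]**2+s[1]**2); print("circ",s[:2],r)
for z in(.095,.1): print(ray(p,s[:2][::-1],z))
w=im.min(2)>170; g=np.zeros(w.shape,np.uint8); g[30:85,305:360]=w[30:85,305:360]
g=cv2.morphologyEx(g,cv2.MORPH_OPEN,cv2.getStructuringElement(2,(19,19))); M=cv2.moments(g,True); q=(M["m10"]/M["m00"],M["m01"]/M["m00"]); print("cap",q,M["m00"],ray(p,q[::-1],.1))
# same tool-frame spot offset as before
p3=dict(np.load("w3.npz")); sp=ray(p3,(77.7,321.4),.012)
print("spot now", ray(p,(77.7,321.4),.012))
# residual yellow crescent: circle through outer boundary (compare with old)
h=cv2.cvtColor(im,cv2.COLOR_RGB2HSV); y=cv2.inRange(h,(18,120,90),(35,255,255)); y[140:]=0
ys,xs=np.where(y); print(len(xs), xs.min(),ys.max())
h3=cv2.cvtColor(np.ascontiguousarray(p3["pixels"]),cv2.COLOR_RGB2HSV); y3=cv2.inRange(h3,(18,120,90),(35,255,255)); y3[140:]=0
ys,xs=np.where(y3); print(xs.min(),ys.max())
t=read_camera("top"); 
E
```

```text
knob extents 270 395 126
circ [330.67114202  62.31590487] 53.294699523319075
[0.59067296 0.00100984 0.095     ]
[5.90575976e-01 4.70826721e-04 1.00000000e-01]
cap (333.6679779701023, 56.56569630212431) 1271.0 [0.59131547 0.00217739 0.1       ]
spot now [0.5879034  0.00141029 0.012     ]
403 273 129
273 129
```

Request:
arm_command --steps '[{"translation": [-0.0007, 0.002, 0], "twist": [0, 0, 0], "fingers": -1}, {"translation": [-0.0007, 0.004, 0], "twist": [0, 0, 0], "fingers": -1}, {"translation": [-0.0007, 0.004, 0], "twist": [0, 0, 0], "fingers": -1}, {"translation": [-0.0007, 0.004, 0], "twist": [0, 0, 0], "fingers": -1}]'

```text
time: 8.82
eef_pos: [0.5955, -0.0806, 0.028]
tcp_rot: [0.673, 0.74, -0.002, -0.004]
contact_force: [-8.5, 3.4, 14.4]
opening: 0.281
finger_force: 40.8
```

```bash
python3 - <<'E'
from h import *
s=get_state(); p=wristify(read_camera("wrist"),s); print(s["eef_pos"],s["contact_force"],s["qpos"])
print("spot now", ray(p,(77.7,321.4),.012))
E
```

```text
[ 0.59545032 -0.08062982  0.02804225] [-8.52424465  3.41732449 14.44826566] [-3.03275208e-01  3.18200085e-01  1.86626955e+00 -8.65112831e-05
  9.65561299e-01 -3.98213946e-01]
spot now [0.58788243 0.00122668 0.012     ]
```

The upward force of 14 N means the tool is pressing the pad onto the bench, so the pad is sticking. I'll ease up a little.

Request:
arm_command --steps '[{"translation": [0, 0, -0.001], "twist": [0, 0, 0], "fingers": -1}, {"translation": [0, 0, -0.001], "twist": [0, 0, 0], "fingers": -1}, {"translation": [0, 0, -0.001], "twist": [0, 0, 0], "fingers": -1}]'

```text
time: 9.25
eef_pos: [0.5954, -0.0806, 0.0281]
tcp_rot: [0.673, 0.74, -0.002, -0.004]
contact_force: [-5.5, 1.5, 11.1]
opening: 0.281
finger_force: 40.5
```

```bash
python3 - <<'E'
from h import *
s=get_state(); p=wristify(read_camera("wrist"),s); print(s["eef_pos"],s["tcp_rot"],s["contact_force"],s["wrist_torque"])
print("spot now", ray(p,(77.7,321.4),.012))
E
```

```text
[ 0.59537348 -0.08056601  0.02805159] [ 0.67279416  0.73981833 -0.00168852 -0.00374221] [-5.50970776  1.49014229 11.12096576] [0.44837188 1.07657914 0.06403036]
spot now [0.58782291 0.00129379 0.012     ]
```

Request:
arm_command --steps '[{"translation": [0, 0, -0.001], "twist": [0, 0, 0], "fingers": -1}, {"translation": [0, 0, -0.002], "twist": [0, 0, 0], "fingers": -1}, {"translation": [0, 0, -0.003], "twist": [0, 0, 0], "fingers": -1}, {"translation": [0, 0, -0.003], "twist": [0, 0, 0], "fingers": -1}]'

```text
time: 9.8
eef_pos: [0.5974, -0.0819, 0.0286]
tcp_rot: [0.673, 0.74, -0.001, -0.001]
contact_force: [-1.5, -0.1, -2.7]
opening: 0.281
finger_force: 39.3
```

```bash
python3 - <<'E'
from h import *
s=get_state(); p=wristify(read_camera("wrist"),s); print(s["eef_pos"],s["tcp_rot"],s["contact_force"],s["wrist_torque"])
print("spot now", ray(p,(77.7,321.4),.012))
E
```

```text
[ 0.59738503 -0.08186161  0.02857585] [ 6.72921411e-01  7.39712895e-01 -6.25119552e-04 -1.10288964e-03] [-1.48646028 -0.13062137 -2.69036791] [0.02259496 0.12086122 0.08163213]
spot now [ 5.89937859e-01 -8.38772009e-06  1.20000000e-02]
```

Request:
arm_command --steps '[{"translation": [0.0012, 0.0015, 0], "twist": [0, 0, 0], "fingers": -1}, {"translation": [0.0012, 0.0015, 0], "twist": [0, 0, 0], "fingers": -1}, {"translation": [0.0012, 0.0015, 0], "twist": [0, 0, 0], "fingers": -1}, {"translation": [0.0012, 0.0015, 0.0005], "twist": [0, 0, 0], "fingers": -1}]'

```text
time: 10.35
eef_pos: [0.5998, -0.0814, 0.0298]
tcp_rot: [0.673, 0.74, -0.0, 0.0]
contact_force: [-0.3, -0.1, -2.8]
opening: 0.28
finger_force: 39.4
```

```bash
python3 - <<'E'
from h import *
s=get_state(); p=wristify(read_camera("wrist"),s); save(p,"w5.png"); print(s["eef_pos"],s["tcp_rot"],s["contact_force"],s["wrist_torque"])
print("spot now", ray(p,(77.7,321.4),.012)); 
im=np.ascontiguousarray(p["pixels"]); m=((im.max(2)<75)).astype(np.uint8); m[140:]=0; m[:,:262]=0; m[:,405:]=0
m=cv2.morphologyEx(m,cv2.MORPH_OPEN,cv2.getStructuringElement(2,(21,21)))
c=max(cv2.findContours(m,0,1)[0],key=cv2.contourArea)[:,0]; print(c.min(0),c.max(0))
cx=(c[:,0].min()+c[:,0].max())/2; print(ray(p,(62,cx),.1),ray(p,(62,cx),.095))
E
```

```text
[ 0.59979279 -0.08139329  0.02975804] [ 6.72954076e-01  7.39684258e-01 -4.24089142e-05  8.53515025e-05] [-0.34514629 -0.06904165 -2.83000163] [-0.03297935  0.12638797  0.02928925]
spot now [5.92387839e-01 5.17760190e-04 1.20000000e-02]
[262   0] [380 124]
[ 5.92086255e-01 -3.76657228e-04  1.00000000e-01] [5.92045678e-01 1.44006541e-04 9.50000000e-02]
```

Request:
arm_command --steps '[{"translation": [0, -0.0018, 0], "twist": [0, 0, 0], "fingers": -1}, {"translation": [0, -0.0018, 0], "twist": [0, 0, 0], "fingers": -1}, {"translation": [0, -0.0018, 0.001], "twist": [0, 0, 0], "fingers": -1}, {"translation": [0, -0.0018, 0.0022], "twist": [0, 0, 0], "fingers": -1}, {"translation": [0, -0.0018, 0.0022], "twist": [0, 0, 0], "fingers": -1}]'

```text
time: 11.02
eef_pos: [0.5986, -0.0816, 0.0282]
tcp_rot: [0.673, 0.74, 0.0, 0.0]
contact_force: [0.3, -0.6, -1.2]
opening: 0.282
finger_force: 39.4
```

```bash
python3 - <<'E'
from h import *
s=get_state(); p=wristify(read_camera("wrist"),s); print(s["eef_pos"],s["tcp_rot"],s["contact_force"],s["wrist_torque"])
print("spot now", ray(p,(77.7,321.4),.012)); 
im=np.ascontiguousarray(p["pixels"]); m=((im.max(2)<75)).astype(np.uint8); m[140:]=0; m[:,:235]=0; m[:,405:]=0
m=cv2.morphologyEx(m,cv2.MORPH_OPEN,cv2.getStructuringElement(2,(21,21)))
c=max(cv2.findContours(m,0,1)[0],key=cv2.contourArea)[:,0]; print(c.min(0),c.max(0))
E
```

```text
[ 0.59861668 -0.08160437  0.02822078] [6.72951537e-01 7.39686516e-01 4.56570681e-05 2.90899186e-04] [ 0.28914579 -0.6422888  -1.17602907] [-0.13982502 -0.06596829 -0.00542645]
spot now [5.91222022e-01 2.08238239e-04 1.20000000e-02]
[260   0] [385 124]
```

Request:
arm_command --steps '[{"translation": [0, 0, 0], "twist": [0, 0, 0], "fingers": 0.1}, {"translation": [0, 0, 0], "twist": [0, 0, 0], "fingers": 0.1}, {"translation": [0, 0, 0], "twist": [0, 0, 0], "fingers": 0.1}, {"translation": [0, 0, -0.01], "twist": [0, 0, 0], "fingers": 0.1}, {"translation": [0, 0, -0.05], "twist": [0, 0, 0], "fingers": 0.1}]'

```text
time: 11.7
eef_pos: [0.5966, -0.0809, 0.0642]
tcp_rot: [0.673, 0.74, -0.001, -0.002]
contact_force: [-0.9, -0.8, 0.3]
opening: 0.554
finger_force: 0.0
```

Request:
arm_command --steps '[{"translation": [0, 0, -0.08], "twist": [0, 0, 0], "fingers": 1}, {"translation": [0, 0, -0.16], "twist": [0, 0, 0], "fingers": 1}, {"translation": [0, 0, -0.2], "twist": [0, 0, 0], "fingers": 1}, {"translation": [0, 0, -0.2], "twist": [0, 0, 0], "fingers": 1}]'

```text
time: 12.2
eef_pos: [0.6004, -0.0819, 0.2203]
tcp_rot: [0.673, 0.74, 0.002, 0.004]
contact_force: [-0.1, 0.7, -0.9]
opening: 1.002
finger_force: 0.0
```

```bash
python3 - <<'E'
from h import *
s=get_state(); p=wristify(read_camera("wrist"),s); save(p,"w6.png"); print(s["eef_pos"],s["tcp_rot"],s["qpos"],s["contact_force"],s["wrist_torque"])
for a,c in yellow(p)[:3]: print(a,c.round(1),ray(p,c[::-1],.072).round(4))
print(proj(p,(.591,.0005,.1)))
E
```

```text
[ 0.60041887 -0.08193726  0.22026985] [0.67289446 0.73972696 0.00176472 0.00373507] [-3.02938781e-01  1.11476735e-01  1.73157709e+00  5.33190248e-05
  1.29027701e+00 -3.97504782e-01] [-0.0639914   0.68189711 -0.87224484] [ 0.02167905  0.01112415 -0.01894673]
454 [317.1 166.1] [ 0.5975 -0.0774  0.072 ]
139 [316.7 108.5] [ 0.5919 -0.0208  0.072 ]
[317.78633776  84.1141167 ]
```

View pics/w6.png

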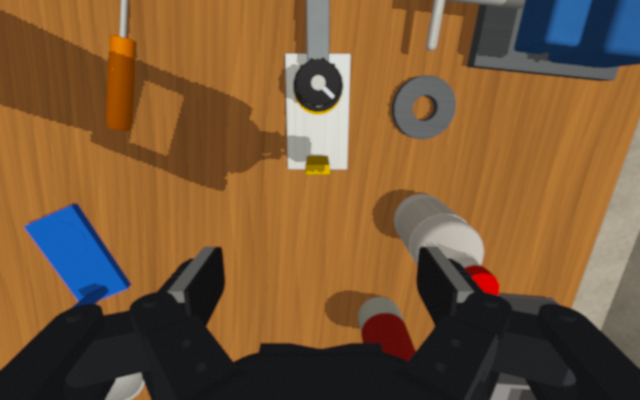

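The picture shows the pad under the foot, with the knob at (84,318) and an even yellow rim below it. The tab is at (166,317), and the bystanders have not moved. Next I go over the knob and pre-rotate.

Request:
arm_command --steps '[{"translation": [0.05, -0.001, 0], "twist": [0, 0, -0.9], "fingers": 1}, {"translation": [0.11, -0.002, 0], "twist": [0, 0, -0.9], "fingers": 1}, {"translation": [0.11, -0.002, 0], "twist": [0, 0, -0.9], "fingers": 1}, {"translation": [0.11, -0.002, 0], "twist": [0, 0, -0.9], "fingers": 1}, {"translation": [0.11, -0.002, 0], "twist": [0, 0, -0.9], "fingers": 1}]'

```text
time: 12.88
eef_pos: [0.5876, 0.0011, 0.2124]
tcp_rot: [0.263, 0.965, -0.0, -0.003]
contact_force: [0.0, 0.1, -0.6]
opening: 0.999
finger_force: 0.0
```

Request:
arm_command --steps '[{"translation": [0, 0, 0], "twist": [0, 0, -0.9], "fingers": 1}, {"translation": [0, 0, 0], "twist": [0, 0, -0.9], "fingers": 1}, {"translation": [0, 0, 0], "twist": [0, 0, -0.9], "fingers": 1}, {"translation": [0, 0, 0], "twist": [0, 0, -0.9], "fingers": 1}, {"translation": [0, 0, 0], "twist": [0, 0, -0.9], "fingers": 1}]'

```text
time: 13.5
eef_pos: [0.5876, 0.0008, 0.2123]
tcp_rot: [-0.201, 0.98, 0.001, -0.002]
contact_force: [0.5, -0.0, 0.6]
opening: 0.999
finger_force: 0.0
```

Request:
arm_command --steps '[{"translation": [0, 0, 0], "twist": [0, 0, 0], "fingers": 1}, {"translation": [0, 0, 0], "twist": [0, 0, 0], "fingers": 1}]'

```text
time: 13.75
eef_pos: [0.5884, 0.0007, 0.214]
tcp_rot: [-0.197, 0.98, 0.0, -0.001]
contact_force: [0.2, -0.1, 0.1]
opening: 1.001
finger_force: 0.0
```

```bash
python3 - <<'E'
from h import *
s=get_state(); p=wristify(read_camera("wrist"),s); save(p,"w7.png"); np.savez("w7.npz",**{k:p[k] for k in("pixels","K","R","t")})
print(s["eef_pos"],s["tcp_rot"],s["qpos"],s["contact_force"],s["wrist_torque"])
e=Ro.from_quat(s["tcp_rot"]).as_matrix(); print(e.round(4))
d=e.T@(np.array([.591,.0005,s["eef_pos"][2]])-s["eef_pos"]); print("need tool",d/.75, proj(p,(.591,.0005,.1)))
for q in ("knob_mid","screw_axis"):
    for r in recognise(p,q)[:1]: print(q,r["conf"],r["point"],ray(p,r["point"],.1))
E
```

```text
[0.58839118 0.00067924 0.21404342] [-1.96665446e-01  9.80469802e-01  4.66039515e-04 -1.20525558e-03] [-1.71181608e-01  8.35324470e-02  1.77314921e+00 -4.64860150e-07
  1.28749544e+00 -2.13788970e+00] [ 0.23151524 -0.0929482   0.12122169] [ 0.01332265 -0.0098245  -0.02244551]
[[-9.226e-01 -3.856e-01 -2.500e-03]
 [-3.857e-01  9.226e-01  4.000e-04]
 [ 2.200e-03  1.400e-03 -1.000e+00]]
need tool [-3.11718170e-03 -1.56195278e-03 -8.96377385e-06] [318.96142309 182.31895377]
knob_mid 0.79 [218.5, 533.8] [0.54468871 0.2038126  0.1       ]
screw_axis 0.93 [219.0, 536.7] [0.54405296 0.2066544  0.1       ]
```

View pics/w7.png

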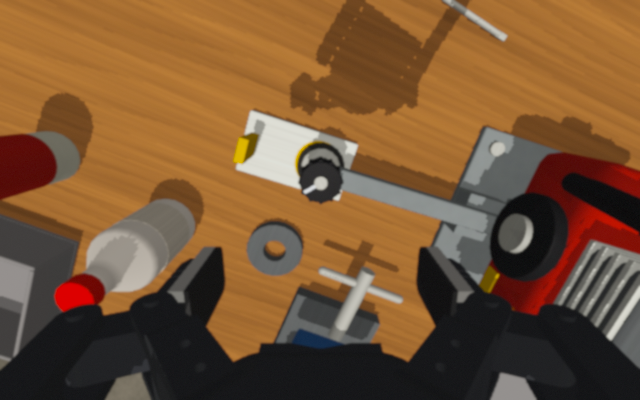

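The knob is at (183,321), where predicted, and the bar leads to the stand at right. The detector reported the engine's knob at (219,535) instead, so I'm ignoring it. Descending.

Request:
arm_command --steps '[{"translation": [-0.003, -0.001, 0.07], "twist": [0, 0, 0], "fingers": 1}, {"translation": [-0.003, -0.001, 0.13], "twist": [0, 0, 0], "fingers": 1}, {"translation": [-0.003, -0.001, 0.17], "twist": [0, 0, 0], "fingers": 1}, {"translation": [-0.003, -0.001, 0.185], "twist": [0, 0, 0], "fingers": 1}, {"translation": [-0.003, -0.001, 0.185], "twist": [0, 0, 0], "fingers": 1}]'

```text
time: 14.52
eef_pos: [0.5914, 0.0008, 0.0767]
tcp_rot: [-0.198, 0.98, 0.0, -0.0]
contact_force: [-0.6, 0.4, 0.8]
opening: 0.998
finger_force: 0.0
```

Request:
arm_command --steps '[{"translation": [0, 0, 0], "twist": [0, 0, 0], "fingers": 1}, {"translation": [0, 0, 0], "twist": [0, 0, 0], "fingers": 1}]'

```text
time: 14.78
eef_pos: [0.5927, 0.0006, 0.0787]
tcp_rot: [-0.198, 0.98, -0.001, 0.001]
contact_force: [-0.1, 0.8, 0.0]
opening: 1.002
finger_force: 0.0
```

```bash
python3 - <<'E'
from h import *
s=get_state(); p=wristify(read_camera("wrist"),s); save(p,"w8.png"); np.savez("w8.npz",**{k:p[k] for k in("pixels","K","R","t")})
print(s["eef_pos"],s["qpos"][5],s["contact_force"],s["wrist_torque"])
e=Ro.from_quat(s["tcp_rot"]).as_matrix(); print(e.round(4))
print(proj(p,(.591,.0005,.1)))
E
```

```text
[5.92710229e-01 5.86587372e-04 7.86799261e-02] -2.139457839142776 [-0.13709482  0.76532394  0.00227741] [-0.03850509 -0.02297179 -0.00613999]
[[-9.216e-01 -3.881e-01  3.200e-03]
 [-3.881e-01  9.216e-01 -6.000e-04]
 [-2.700e-03 -1.700e-03 -1.000e+00]]
[321.31356209 237.24616031]
```

View pics/w8.png

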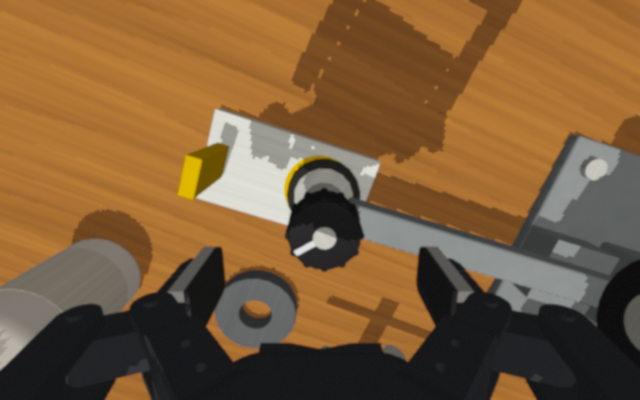

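The open fingers straddle the knob at (237,325). The foot disc shows at (190,324) with a thin yellow crescent above left at (165,305). I'll check the spot against the foot using projected circles.

```bash
python3 - <<'E'
from h import *
from scipy.optimize import least_squares
p=dict(np.load("w8.npz")); im=np.ascontiguousarray(p["pixels"]); h=cv2.cvtColor(im,cv2.COLOR_RGB2HSV)
y=cv2.inRange(h,(18,120,60),(38,255,255)); y[:140]=0;y[215:]=0;y[:,:270]=0;y[:,380:]=0
# along rays from foot centre, outermost yellow radius and outermost dark radius
pts=[];dk=[]
c0=np.array([324,193.]); g=im.max(2)
for a in np.deg2rad(np.arange(180,300,5)):
    q=[c0+r*np.array([np.cos(a),np.sin(a)]) for r in np.arange(20,55,.25)]
    iy=[i for i,u in enumerate(q) if y[int(round(u[1])),int(round(u[0]))]]
    idk=[i for i,u in enumerate(q) if g[int(round(u[1])),int(round(u[0]))]<70]
    if iy: pts.append(q[iy[-1]])
    if iy and idk: dk.append(q[min(iy[0],len(q)-1)])
    print(int(np.rad2deg(a)),20+iy[-1]*.25 if iy else None,20+iy[0]*.25 if iy else None, end='; ')
def fit(P,z,r=.028):
    W=np.array([ray(p,u[::-1],z)[:2] for u in P])
    f=least_squares(lambda c:np.hypot(*(W-c).T)-r,[.591,0],loss='soft_l1',f_scale=.0005); return f.x,np.abs(f.fun).mean()
print(); print("spot",fit(pts,.012))
for z in(.015,.017,.019): print("foot",z,fit(dk,z))
E
```

```text
180 39.25 35.5; 185 40.5 35.75; 190 40.0 35.25; 195 40.75 35.75; 200 40.75 35.75; 205 41.25 35.0; 210 40.75 35.25; 215 40.75 35.0; 220 41.0 34.75; 225 40.25 34.75; 230 39.75 34.75; 235 39.5 35.0; 239 39.75 34.25; 245 39.0 34.5; 250 38.75 33.75; 255 38.75 33.75; 260 38.0 34.25; 265 37.5 33.75; 270 37.5 33.75; 275 36.5 33.75; 280 36.0 34.25; 285 35.5 33.75; 290 35.5 33.75; 295 None None; 
spot (array([ 0.59122241, -0.00082779]), np.float64(0.0001926859335312681))
foot 0.015 (array([0.59183081, 0.00329143]), np.float64(0.00018900720044157375))
foot 0.017 (array([0.59144271, 0.00326533]), np.float64(0.00020364098650894484))
foot 0.019 (array([0.59105435, 0.00323807]), np.float64(0.00021858225464636673))
```

```bash
python3 - <<'E'
from h import *
from scipy.optimize import least_squares
p=dict(np.load("w8.npz")); im=np.ascontiguousarray(p["pixels"]); h=cv2.cvtColor(im,cv2.COLOR_RGB2HSV)
y=cv2.inRange(h,(18,120,60),(38,255,255)); y[:140]=0;y[215:]=0;y[:,:270]=0;y[:,380:]=0
c0=np.array([324,193.]); O=[];I=[];F=[]
for a in np.deg2rad(np.arange(180,292,4)):
    R=np.arange(20,55,.25); q=[c0+r*np.array([np.cos(a),np.sin(a)]) for r in R]
    k=[i for i in range(len(q)) if y[int(round(q[i][1])),int(round(q[i][0]))]]
    if k: O.append(q[k[-1]]); I.append(q[k[0]])
# white pad/foot edge on the right side of foot
g=im.max(2)
for a in np.deg2rad([-40,-30,-20,-10,0]):
    print([int(g[int(round(c0[1]+r*np.sin(a))),int(round(c0[0]+r*np.cos(a)))]) for r in range(26,46)])
def fit(P,z):
    W=np.array([ray(p,u[::-1],z)[:2] for u in P])
    f=least_squares(lambda c:np.hypot(*(W-c[:2]).T)-c[2],[.591,0,.028]); return f.x.round(4)
print("spot",fit(O,.012)); 
for z in(.015,.018): print("foot",z,fit(I,z))
# pad outline corners
w=cv2.inRange(h,(0,0,90),(180,70,255)); 
s=cv2.resize(im[95:275,170:400],None,fx=3,fy=3,interpolation=cv2.INTER_CUBIC); cv2.imwrite("pics/c8.png",s[:,:,::-1])
E
```

```text
[76, 47, 35, 30, 30, 31, 36, 36, 80, 120, 153, 155, 157, 155, 156, 156, 157, 158, 159, 159]
[92, 92, 42, 30, 29, 30, 32, 65, 65, 99, 147, 160, 161, 162, 168, 175, 175, 197, 206, 213]
[130, 112, 68, 39, 30, 32, 29, 35, 70, 111, 142, 158, 159, 159, 159, 159, 159, 160, 160, 161]
[116, 87, 54, 32, 31, 30, 32, 32, 48, 81, 121, 146, 157, 158, 159, 159, 159, 159, 161, 161]
[133, 125, 105, 68, 37, 31, 29, 29, 41, 72, 116, 146, 157, 158, 157, 157, 156, 152, 142, 127]
spot [ 0.5904 -0.0021  0.0268]
foot 0.015 [0.5912 0.0023 0.027 ]
foot 0.018 [0.5904 0.0019 0.0266]
```

View pics/c8.png

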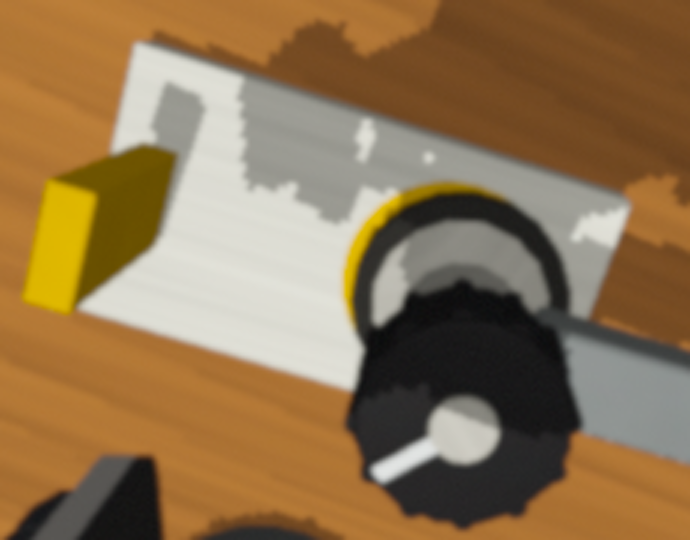

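The crop shows the foot's black rim displaced toward the stand relative to the spot. The fits agree on about 4 mm along +y. I'll regrasp the tab and shift the pad by that.

Request:
arm_command --steps '[{"translation": [0, 0, -0.06], "twist": [0, 0, 0], "fingers": 1}, {"translation": [0, 0, -0.14], "twist": [0, 0, 0.17], "fingers": 1}, {"translation": [0, 0, -0.18], "twist": [0, 0, 0.35], "fingers": 1}, {"translation": [0, 0, -0.18], "twist": [0, 0, 0.52], "fingers": 1}, {"translation": [0, 0, -0.18], "twist": [0, 0, 0.7], "fingers": 1}]'

```text
time: 15.45
eef_pos: [0.592, 0.0007, 0.2136]
tcp_rot: [0.169, 0.986, -0.0, 0.001]
contact_force: [-1.3, -0.4, 0.1]
opening: 1.003
finger_force: 0.0
```

Request:
arm_command --steps '[{"translation": [0, 0, 0], "twist": [0, 0, 0.9], "fingers": 1}, {"translation": [0, 0, 0], "twist": [0, 0, 0.9], "fingers": 1}, {"translation": [0, 0, 0], "twist": [0, 0, 0.9], "fingers": 1}, {"translation": [0, 0, 0], "twist": [0, 0, 0.9], "fingers": 1}, {"translation": [0, 0, 0], "twist": [0, 0, 0.9], "fingers": 1}]'

```text
time: 16.08
eef_pos: [0.5917, 0.0007, 0.2126]
tcp_rot: [0.596, 0.803, 0.0, 0.001]
contact_force: [-0.2, 0.5, 0.1]
opening: 0.997
finger_force: 0.0
```

```bash
cat >> h.py <<'E'
def need(X,yaw):
    s=get_state(); e=Ro.from_quat(s["tcp_rot"]).as_matrix()
    y=np.arctan2(e[1,1],e[0,1]); print("pos",s["eef_pos"].round(4),"yawdeg",np.rad2deg(y).round(2),"tilt",e[2].round(4),"F",s["contact_force"].round(2),"M",s["wrist_torque"].round(3),"q6",round(s["qpos"][5],3),"t",s["time"])
    print("transl",(e.T@(np.array(X)-s["eef_pos"])/.75).round(4),"twist z",round((np.rad2deg(y)-yaw)/60,4))
E
python3 -c "
from h import *
need((.5986,-.0816,.22),5.4)"
```

```text
pos [0.5917 0.0007 0.2126] yawdeg 16.83 tilt [-5.e-04  1.e-03 -1.e+00] F [-0.21  0.51  0.06] M [ 0.046 -0.088  0.005] q6 -0.464 t 16.075
transl [-0.1078 -0.0229 -0.0098] twist z 0.1904
```

Request:
arm_command --steps '[{"translation": [-0.08, -0.015, 0], "twist": [0, 0, 0.17], "fingers": 1}, {"translation": [-0.108, -0.023, 0], "twist": [0, 0, 0.19], "fingers": 1}, {"translation": [-0.108, -0.023, 0.03], "twist": [0, 0, 0.19], "fingers": 1}, {"translation": [-0.108, -0.023, 0.1], "twist": [0, 0, 0.19], "fingers": 1}, {"translation": [-0.108, -0.023, 0.1], "twist": [0, 0, 0.19], "fingers": 1}]'

```text
time: 16.7
eef_pos: [0.5953, -0.0806, 0.1321]
tcp_rot: [0.67, 0.742, -0.002, -0.005]
contact_force: [0.1, -0.2, -0.7]
opening: 0.997
finger_force: 0.0
```

```bash
python3 -c "
from h import *
need((.5986,-.0816,.0295),5.4)"
```

```text
pos [ 0.5953 -0.0806  0.1321] yawdeg 5.81 tilt [ 0.0044 -0.0094 -0.9999] F [ 0.11 -0.19 -0.74] M [0.029 0.03  0.045] q6 -0.405 t 16.7
transl [-0.0024  0.0055  0.1368] twist z 0.0068
```

Request:
arm_command --steps '[{"translation": [-0.001, 0.003, 0.05], "twist": [0, 0, 0.006], "fingers": 1}, {"translation": [-0.001, 0.003, 0.1], "twist": [0, 0, 0.006], "fingers": 1}, {"translation": [-0.001, 0.003, 0.135], "twist": [0, 0, 0.006], "fingers": 1}, {"translation": [-0.001, 0.003, 0.135], "twist": [0, 0, 0.006], "fingers": 1}, {"translation": [-0.001, 0.003, 0.135], "twist": [0, 0, 0.006], "fingers": 1}]'

```text
time: 17.32
eef_pos: [0.6032, -0.0827, 0.0384]
tcp_rot: [0.673, 0.74, 0.001, 0.002]
contact_force: [0.3, 0.3, 0.1]
opening: 1.001
finger_force: 0.0
```

```bash
python3 -c "
from h import *
need((.5986,-.0816,.0295),5.4)"
```

```text
pos [ 0.6032 -0.0827  0.0384] yawdeg 5.45 tilt [-0.0015  0.0038 -1.    ] F [0.34 0.29 0.09] M [ 0.034 -0.018  0.037] q6 -0.398 t 17.325
transl [ 0.002  -0.006   0.0118] twist z 0.0008
```

Request:
arm_command --steps '[{"translation": [0, 0, 0], "twist": [0, 0, 0], "fingers": 1}, {"translation": [0, 0, 0], "twist": [0, 0, 0], "fingers": 1}, {"translation": [0, 0, 0], "twist": [0, 0, 0], "fingers": 1}]'

```text
time: 17.7
eef_pos: [0.6016, -0.0823, 0.0362]
tcp_rot: [0.673, 0.74, 0.0, 0.0]
contact_force: [-0.6, 0.7, -1.1]
opening: 0.999
finger_force: 0.0
```

```bash
python3 -c "
from h import *
need((.5986,-.0816,.0295),5.4)"
```

```text
pos [ 0.6016 -0.0823  0.0362] yawdeg 5.43 tilt [-4.e-04  9.e-04 -1.e+00] F [-0.57  0.74 -1.12] M [-0.02  -0.045  0.009] q6 -0.398 t 17.7
transl [ 0.0013 -0.0038  0.009 ] twist z 0.0004
```

Request:
arm_command --steps '[{"translation": [0.001, -0.0035, 0.0085], "twist": [0, 0, 0], "fingers": 1}, {"translation": [0.001, -0.0035, 0.0085], "twist": [0, 0, 0], "fingers": 1}, {"translation": [0.001, -0.0035, 0.0085], "twist": [0, 0, 0], "fingers": 1}, {"translation": [0.001, -0.0035, 0.0085], "twist": [0, 0, 0], "fingers": 1}]'

```text
time: 18.2
eef_pos: [0.5986, -0.0818, 0.0292]
tcp_rot: [0.673, 0.74, 0.0, 0.0]
contact_force: [-0.1, -0.9, 0.3]
opening: 1.0
finger_force: 0.0
```

Request:
arm_command --steps '[{"translation": [0, 0, 0], "twist": [0, 0, 0], "fingers": -1}, {"translation": [0, 0, 0], "twist": [0, 0, 0], "fingers": -1}, {"translation": [0, 0, 0], "twist": [0, 0, 0], "fingers": -1}, {"translation": [0, 0, 0], "twist": [0, 0, 0], "fingers": -1}, {"translation": [0, 0, 0], "twist": [0, 0, 0], "fingers": -1}]'

```text
time: 18.82
eef_pos: [0.5988, -0.0818, 0.0295]
tcp_rot: [0.673, 0.74, 0.0, 0.0]
contact_force: [0.4, -0.2, 2.2]
opening: 0.284
finger_force: 39.2
```

```bash
python3 -c "
from h import *
need((.5986,-.0816,.0295),5.4)"
```

```text
pos [ 0.5988 -0.0818  0.0295] yawdeg 5.43 tilt [-2.e-04  4.e-04 -1.e+00] F [ 0.41 -0.18  2.21] M [0.005 0.091 0.01 ] q6 -0.398 t 18.825
transl [ 0.0003 -0.0002  0.0001] twist z 0.0005
```

Request:
arm_command --steps '[{"translation": [0, 0, -0.0006], "twist": [0, 0, 0], "fingers": -1}, {"translation": [0.0028, 0.0002, -0.0006], "twist": [0, 0, 0], "fingers": -1}, {"translation": [0.0056, 0.0005, -0.0006], "twist": [0, 0, 0], "fingers": -1}, {"translation": [0.0056, 0.0005, -0.0006], "twist": [0, 0, 0], "fingers": -1}, {"translation": [0.0056, 0.0005, -0.0006], "twist": [0, 0, 0], "fingers": -1}]'

```text
time: 19.45
eef_pos: [0.5985, -0.0774, 0.0295]
tcp_rot: [0.673, 0.74, 0.0, -0.0]
contact_force: [-0.1, -2.1, 0.3]
opening: 0.276
finger_force: 39.3
```

```bash
python3 -c "
from h import *
need((.5988,-.0776,.0295),5.4)"
```

```text
pos [ 0.5985 -0.0774  0.0295] yawdeg 5.43 tilt [ 2.e-04 -2.e-04 -1.e+00] F [-0.1  -2.12  0.33] M [-0.156 -0.017  0.026] q6 -0.391 t 19.45
transl [-0.0003  0.0004  0.0001] twist z 0.0004
```

Shifted by 4.4 mm. Releasing, lifting, and going back to the knob.

Request:
arm_command --steps '[{"translation": [0, 0, 0], "twist": [0, 0, 0], "fingers": 0.1}, {"translation": [0, 0, 0], "twist": [0, 0, 0], "fingers": 0.1}, {"translation": [0, 0, 0], "twist": [0, 0, 0], "fingers": 0.1}, {"translation": [0, 0, -0.02], "twist": [0, 0, 0], "fingers": 0.1}, {"translation": [0, 0, -0.08], "twist": [0, 0, 0], "fingers": 0.1}]'

```text
time: 20.08
eef_pos: [0.5964, -0.0769, 0.0882]
tcp_rot: [0.673, 0.74, -0.001, -0.003]
contact_force: [0.3, -0.5, 0.2]
opening: 0.546
finger_force: 0.0
```

Request:
arm_command --steps '[{"translation": [0, 0, -0.08], "twist": [0, 0, 0], "fingers": 1}, {"translation": [0, 0, -0.16], "twist": [0, 0, -0.17], "fingers": 1}, {"translation": [0.05, 0, -0.16], "twist": [0, 0, -0.35], "fingers": 1}, {"translation": [0.106, 0, -0.16], "twist": [0, 0, -0.52], "fingers": 1}, {"translation": [0.106, 0, -0.16], "twist": [0, 0, -0.7], "fingers": 1}]'

```text
time: 20.7
eef_pos: [0.5908, 0.0042, 0.2114]
tcp_rot: [0.359, 0.933, 0.0, 0.001]
contact_force: [0.3, -1.4, 0.4]
opening: 1.001
finger_force: 0.0
```

Request:
arm_command --steps '[{"translation": [0, 0, 0], "twist": [0, 0, -0.9], "fingers": 1}, {"translation": [0, 0, 0], "twist": [0, 0, -0.9], "fingers": 1}, {"translation": [0, 0, 0], "twist": [0, 0, -0.9], "fingers": 1}, {"translation": [0, 0, 0], "twist": [0, 0, -0.9], "fingers": 1}, {"translation": [0, 0, 0], "twist": [0, 0, -0.9], "fingers": 1}]'

```text
time: 21.32
eef_pos: [0.5912, 0.0016, 0.211]
tcp_rot: [-0.1, 0.995, -0.0, 0.001]
contact_force: [-0.5, 0.5, 0.7]
opening: 0.999
finger_force: 0.0
```

```bash
python3 -c "
from h import *
need((.5905,.001,.0755),113)"
```

```text
pos [0.5912 0.0016 0.211 ] yawdeg 101.44 tilt [-1.4e-03 -5.0e-04 -1.0e+00] F [-0.54  0.51  0.68] M [-0.029  0.003 -0.036] q6 -1.939 t 21.325
transl [ 0.0013 -0.0006  0.1807] twist z -0.1927
```

Request:
arm_command --steps '[{"translation": [0.001, -0.0005, 0.07], "twist": [0, 0, -0.17], "fingers": 1}, {"translation": [0.001, -0.0005, 0.13], "twist": [0, 0, -0.19], "fingers": 1}, {"translation": [0.001, -0.0005, 0.165], "twist": [0, 0, -0.19], "fingers": 1}, {"translation": [0.001, -0.0005, 0.18], "twist": [0, 0, -0.19], "fingers": 1}, {"translation": [0.001, -0.0005, 0.18], "twist": [0, 0, -0.19], "fingers": 1}]'

```text
time: 21.95
eef_pos: [0.5906, 0.0011, 0.0751]
tcp_rot: [-0.195, 0.981, -0.0, 0.0]
contact_force: [-0.3, -0.1, -0.3]
opening: 1.001
finger_force: 0.0
```

Request:
arm_command --steps '[{"translation": [0, 0, 0], "twist": [0, 0, 0], "fingers": 1}, {"translation": [0, 0, 0], "twist": [0, 0, 0], "fingers": 1}]'

```text
time: 22.2
eef_pos: [0.5915, 0.001, 0.0764]
tcp_rot: [-0.195, 0.981, -0.001, 0.001]
contact_force: [-0.0, -0.2, 0.2]
opening: 0.998
finger_force: 0.0
```

```bash
python3 - <<'E'
from h import *
from scipy.optimize import least_squares
need((.590,.001,.074),113)
s=get_state(); p=wristify(read_camera("wrist"),s); im=np.ascontiguousarray(p["pixels"]); h=cv2.cvtColor(im,cv2.COLOR_RGB2HSV); save(p,"w9.png")
u0,v0=proj(p,(.591,.003,.016)); print(u0,v0)
y=cv2.inRange(h,(18,120,60),(38,255,255)); m=np.zeros_like(y); cv2.circle(m,(int(u0),int(v0)),48,255,-1); y&=m
g=im.max(2); O=[];I=[];D=[]
for a in np.deg2rad(np.arange(180,340,5)):
    R=np.arange(24,50,.25); q=[np.array([u0+r*np.cos(a),v0+r*np.sin(a)]) for r in R]
    at=lambda A,u:A[int(round(u[1])),int(round(u[0]))]
    k=[i for i in range(len(q)) if at(y,q[i])]
    if k: O.append(q[k[-1]]); I.append(q[k[0]])
    d=[i for i in range(len(q)) if at(g,q[i])<75]
    if d and R[d[-1]]<46: D.append(q[d[-1]])
def fit(P,z):
    W=np.array([ray(p,u[::-1],z)[:2] for u in P])
    f=least_squares(lambda c:np.hypot(*(W-c).T)-.0275,[.591,0],loss='soft_l1',f_scale=.0005); return f.x.round(4),np.abs(f.fun).max().round(4),len(P)
if len(O)>4: print("spot",fit(O,.012)," foot by inner",fit(I,.016))
print("foot dark",fit(D,.016))
E
```

```text
pos [0.5915 0.001  0.0764] yawdeg 112.48 tilt [-0.0025 -0.0016 -1.    ] F [-0.01 -0.23  0.21] M [0.041 0.019 0.023] q6 -2.133 t 22.2
transl [0.0018 0.0008 0.0032] twist z -0.0086
323.2145568024135 196.1786835689493
spot (array([0.5911, 0.0029]), np.float64(0.0005), 17)  foot by inner (array([0.5918, 0.0021]), np.float64(0.0006), 17)
foot dark (array([0.5916, 0.0025]), np.float64(0.0009), 32)
```

The spot and foot now agree to about 1 mm. Closing on the knob.

Request:
arm_command --steps '[{"translation": [0.0005, 0.0005, 0.002], "twist": [0, 0, 0], "fingers": -1}, {"translation": [0.0005, 0.0005, 0.002], "twist": [0, 0, 0], "fingers": -1}, {"translation": [0.0005, 0.0005, 0.002], "twist": [0, 0, 0], "fingers": -1}, {"translation": [0.0005, 0.0005, 0.002], "twist": [0, 0, 0], "fingers": -1}, {"translation": [0.0005, 0.0005, 0.002], "twist": [0, 0, 0], "fingers": -1}]' --grip_force 25

```text
time: 22.88
eef_pos: [0.5899, 0.0013, 0.0731]
tcp_rot: [-0.195, 0.981, 0.0, -0.0]
contact_force: [-0.2, 0.7, 0.6]
opening: 0.0
finger_force: 0.0
```

```bash
python3 -c "
from h import *
need((.590,.001,.074),113)"
```

```text
pos [0.5899 0.0013 0.0731] yawdeg 112.48 tilt [ 0.  0. -1.] F [-0.23  0.67  0.61] M [0.052 0.007 0.01 ] q6 -2.133 t 22.875
transl [ 0.     -0.0004 -0.0011] twist z -0.0087
```

```bash
python3 - <<'E'
from h import *
s=get_state(); p=wristify(read_camera("wrist"),s); save(p,"w10.png"); t=read_camera("scene")
print(s["opening"],s["finger_force"],s["eef_pos"])
c=t["pixels"]; u,v=proj(t,(.59,0,.09)); u,v=int(u),int(v)
a=cv2.resize(c[v-50:v+40,u-60:u+60],(533,400),interpolation=cv2.INTER_CUBIC)
b=cv2.resize(p["pixels"][100:400,160:480],(427,400)) 
cv2.imwrite("pics/m10.png",cv2.resize(np.hstack([a,b]),None,fx=.83,fy=.83)[:,:,::-1])
E
```

```text
2.761917978916869e-05 0.0 [0.5898885  0.00130329 0.0731466 ]
```

View pics/m10.png

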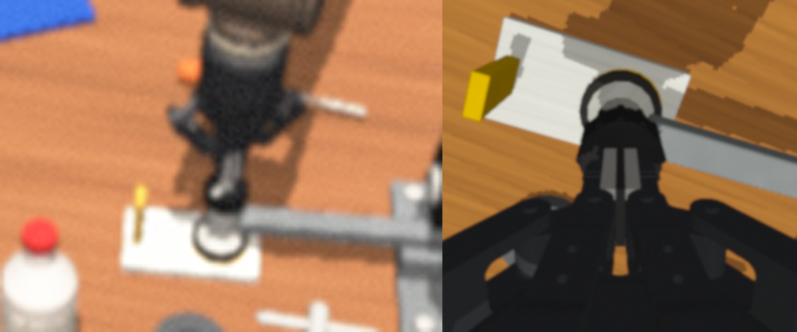

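The picture shows the fingers shut at the knob with no grip force, so the grasp missed. With the pads swinging back when partly open, I was probably too high. I have also now viewed 11 pictures, one over the limit, so I'll work from numbers only from here. I'll reopen and close a row at a time.

Request:
arm_command --steps '[{"translation": [0, 0, 0], "twist": [0, 0, 0], "fingers": 1}, {"translation": [0, 0, 0], "twist": [0, 0, 0], "fingers": 1}, {"translation": [0, 0, 0], "twist": [0, 0, 0], "fingers": 1}, {"translation": [0, 0, 0], "twist": [0, 0, 0], "fingers": 1}, {"translation": [0, 0, 0], "twist": [0, 0, 0], "fingers": 1}]'

```text
time: 23.6
eef_pos: [0.5899, 0.0013, 0.0732]
tcp_rot: [-0.195, 0.981, -0.0, 0.0]
contact_force: [-0.2, 0.5, -0.3]
opening: 1.0
finger_force: 0.0
```

```bash
python3 - <<'E'
from h import *
need((.590,.001,.067),113)
s=get_state(); p=wristify(read_camera("wrist"),s); np.savez("w11.npz",**{k:p[k] for k in("pixels","K","R","t")}); im=np.ascontiguousarray(p["pixels"])
for nm,q,z in(("now",p,0),("w8",dict(np.load("w8.npz")),0)):
    im=np.ascontiguousarray(q["pixels"]); m=(im.max(2)<60).astype(np.uint8); m[:150]=0;m[320:]=0;m[:,:230]=0;m[:,410:]=0
    m=cv2.morphologyEx(m,cv2.MORPH_OPEN,cv2.getStructuringElement(2,(25,25)))
    n,l,st,c=cv2.connectedComponentsWithStats(m); print(nm,st[1:],c[1:].round(1),proj(q,(.5905,.001,.1)))
    w=(im.min(2)>150).astype(np.uint8); w[:210]=0;w[290:]=0;w[:,:290]=0;w[:,:][:,365:]=0
    n,l,st,c=cv2.connectedComponentsWithStats(w)
    for i in range(1,n):
        if st[i,4]>40:
            ys,xs=np.where(l==i); far=np.argmax(np.hypot(xs-np.median(xs),ys-np.median(ys))); print("cap",st[i],c[i].round(1),"ptr tip",xs[far],ys[far])
g=p["pixels"][240:330:6,200:440:6].max(2)
for r in g: print(' '.join('%3d'%v for v in r))
E
```

```text
pos [0.5899 0.0013 0.0732] yawdeg 112.48 tilt [-0. -0. -1.] F [-0.21  0.5  -0.33] M [ 0.017 -0.02  -0.023] q6 -2.133 t 23.6
transl [ 0.     -0.0004  0.0082] twist z -0.0087
now [[ 284  196   75   59 2997]] [[322.1 224.6]] [319.27329481 245.22609873]
cap [290 239  43  26 453] [313.5 251.2] ptr tip 290 261
w8 [[ 288  190   73   54 2721]] [[324.7 216.5]] [322.56809634 236.77561161]
cap [294 231  42  25 433] [317.  242.6] ptr tip 294 252
181 181 177 170 170 174 176 176 174 177 181 175 167 168  35  44  44  43  44 191 139 137  45  25  23  24  23 138 150 150 148 147 147 147 149 149 149 147 147 148
183 140 140 126 180 173 171 173 176 176 176 175 178 179  37  43  43  42  99 202 205 201 161  32  32  28  29 157 145 149 147 147 146 146 147 149 149 102 117 117
109  89  45  23 169 181 178 174 174 173 175 176 178 174 132  43  41 135 226 202 204 202 105  42  41  38  55 170 177 180 176 150 143 146 147 148 144  17  36  89
 88  75  22  21 160 182 180 179 181 177 173 174 174 176 174  95 223 215  70  48 117  62  39  39  40  38 132 180 170 166 174 179 180 175 162 141 138  17  19  68
 87  21  22  20 133 17
[... 1037 characters left out ...]
 176 175 183 180 171 171 171 177 178 176 177 178  99  20  19
 20  22  20 101 106 105 104 104 114 114 106 107 105 107 108  58 122 174 181 182 171 138 113 116 142 172 177 179 175 178 151 119 140 168 173 178 177 174  21  19
 21  20  44 106 104 105 103 122 175 179 180 115 107 105 108 102 123 176 174 172 175 182 161 120 111 112 116 149 174 176 120 116 121 167 178 170 169 175  99  21
 23  22 112 107 105 103  74  71 129 173 172 159 105 105 107 106 159 170 170 172 175 173 171 176 182 150 120 118 112 113 113 117 122 176 176 180 180 177 172  22
 26  77 128 105 104 103  79  44  50  87  80  42 105 106 105 104 178 175 162 165 169 169 170 173 171 171 176 180 142 120 119 114 117 161 174 176 176 177 179 101
```

The numbers explain the miss. The visible fingertips sit roughly 40 mm short of the reported TCP, judging by their pixel spread. They closed above the knob, which has not turned. I'll descend further in small steps, watching the force.

Request:
arm_command --steps '[{"translation": [0, 0, 0.006], "twist": [0, 0, 0], "fingers": 1}, {"translation": [0, 0, 0.013], "twist": [0, 0, 0], "fingers": 1}, {"translation": [0, 0, 0.02], "twist": [0, 0, 0], "fingers": 1}, {"translation": [0, 0, 0.02], "twist": [0, 0, 0], "fingers": 1}]'

```text
time: 24.15
eef_pos: [0.5892, 0.0014, 0.0572]
tcp_rot: [-0.195, 0.981, 0.0, -0.001]
contact_force: [0.4, -0.6, 0.1]
opening: 0.997
finger_force: 0.0
```

Request:
arm_command --steps '[{"translation": [0, 0, 0.006], "twist": [0, 0, 0], "fingers": 1}, {"translation": [0, 0, 0.013], "twist": [0, 0, 0], "fingers": 1}, {"translation": [0, 0, 0.013], "twist": [0, 0, 0], "fingers": 1}]'

```text
time: 24.52
eef_pos: [0.5893, 0.0014, 0.0477]
tcp_rot: [-0.195, 0.981, 0.0, -0.001]
contact_force: [0.7, 0.1, -0.9]
opening: 1.005
finger_force: 0.0
```

```bash
python3 - <<'E'
from h import *
need((.590,.001,.040),113)
E
```

```text
pos [0.5893 0.0014 0.0477] yawdeg 112.48 tilt [ 1.2e-03  7.0e-04 -1.0e+00] F [ 0.68  0.1  -0.86] M [ 0.034 -0.004 -0.024] q6 -2.133 t 24.525
transl [-0.0006 -0.0008  0.0102] twist z -0.0086
```

Request:
arm_command --steps '[{"translation": [0, 0, 0.004], "twist": [0, 0, 0], "fingers": 1}, {"translation": [0, 0, 0.008], "twist": [0, 0, 0], "fingers": 1}, {"translation": [0, 0, 0.012], "twist": [0, 0, 0], "fingers": 1}, {"translation": [0, 0, 0.012], "twist": [0, 0, 0], "fingers": 1}]'

```text
time: 25.02
eef_pos: [0.5896, 0.0014, 0.039]
tcp_rot: [-0.195, 0.981, 0.0, -0.0]
contact_force: [0.3, -0.5, -0.2]
opening: 0.996
finger_force: 0.0
```

Request:
arm_command --steps '[{"translation": [0, 0, 0], "twist": [0, 0, 0], "fingers": -0.3}, {"translation": [0, 0, 0], "twist": [0, 0, 0], "fingers": -0.3}, {"translation": [0, 0, 0], "twist": [0, 0, 0], "fingers": -0.3}, {"translation": [0, 0, 0], "twist": [0, 0, 0], "fingers": -0.3}]' --grip_force 25

```text
time: 25.52
eef_pos: [0.5898, 0.0016, 0.0397]
tcp_rot: [-0.195, 0.981, 0.0, -0.0]
contact_force: [-1.3, 1.3, 2.7]
opening: 0.458
finger_force: 25.5
```

```bash
python3 - <<'E'
from h import *
need((.590,.001,.040),113)
E
```

```text
pos [0.5898 0.0016 0.0397] yawdeg 112.47 tilt [ 0.e+00  6.e-04 -1.e+00] F [-1.32  1.32  2.71] M [0.22  0.183 0.007] q6 -2.133 t 25.525
transl [ 0.0001 -0.0008 -0.0004] twist z -0.0088
```

Gripped, with a 39 mm opening. Turning clockwise (+z twist) and following the thread down.

Request:
arm_command --steps '[{"translation": [0, 0, 0.0004], "twist": [0, 0, 0.16], "fingers": -0.3}, {"translation": [0, 0, 0.0008], "twist": [0, 0, 0.32], "fingers": -0.3}, {"translation": [0, 0, 0.0011], "twist": [0, 0, 0.48], "fingers": -0.3}, {"translation": [0, 0, 0.0015], "twist": [0, 0, 0.64], "fingers": -0.3}, {"translation": [0, 0, 0.0018], "twist": [0, 0, 0.8], "fingers": -0.3}]'

```text
time: 26.15
eef_pos: [0.5899, 0.0031, 0.0384]
tcp_rot: [0.224, 0.975, 0.001, -0.0]
contact_force: [-0.6, 5.4, 1.6]
opening: 0.458
finger_force: 25.6
```

```bash
python3 - <<'E'
from h import *
need((.590,.001,.040),113)
E
```

```text
pos [0.5899 0.0031 0.0384] yawdeg 64.15 tilt [ 0.0012  0.0027 -1.    ] F [-0.57  5.42  1.63] M [0.831 0.138 0.024] q6 -1.29 t 26.15
transl [-0.0013 -0.0024 -0.0021] twist z -0.8142
```

Request:
arm_command --steps '[{"translation": [0.001, 0.002, 0.0003], "twist": [0, 0, 0.12], "fingers": -0.3}, {"translation": [0.001, 0.002, 0.0006], "twist": [0, 0, 0.24], "fingers": -0.3}, {"translation": [0.001, 0.002, 0.0009], "twist": [0, 0, 0.36], "fingers": -0.3}, {"translation": [0.001, 0.002, 0.0012], "twist": [0, 0, 0.48], "fingers": -0.3}, {"translation": [0.001, 0.002, 0.0014], "twist": [0, 0, 0.6], "fingers": -0.3}]'

```text
time: 26.78
eef_pos: [0.5907, 0.0038, 0.0375]
tcp_rot: [0.513, 0.858, 0.001, 0.001]
contact_force: [1.9, 3.2, 0.8]
opening: 0.454
finger_force: 25.4
```

```bash
python3 - <<'E'
from h import *
need((.590,.0025,.038),113)
E
```

```text
pos [0.5907 0.0038 0.0375] yawdeg 28.23 tilt [ 1.0e-04  2.7e-03 -1.0e+00] F [1.9  3.19 0.79] M [ 0.519 -0.095  0.052] q6 -0.66 t 26.775
transl [-0.0011 -0.0017 -0.0007] twist z -1.4128
```

Request:
arm_command --steps '[{"translation": [0.0007, 0.001, 0.0003], "twist": [0, 0, 0.12], "fingers": -0.3}, {"translation": [0.0007, 0.001, 0.0006], "twist": [0, 0, 0.25], "fingers": -0.3}, {"translation": [0.0007, 0.001, 0.0006], "twist": [0, 0, 0.25], "fingers": -0.3}]'

```text
time: 27.15
eef_pos: [0.5912, 0.004, 0.037]
tcp_rot: [0.619, 0.786, 0.001, 0.001]
contact_force: [1.4, 2.2, 1.7]
opening: 0.463
finger_force: 25.4
```

```bash
python3 - <<'E'
from h import *
need((.591,.0045,.037),113)
E
```

```text
pos [0.5912 0.004  0.037 ] yawdeg 13.55 tilt [-3.0e-04  2.3e-03 -1.0e+00] F [1.42 2.23 1.72] M [ 0.254 -0.217 -0.052] q6 -0.402 t 27.15
transl [ 0.0007 -0.0001  0.    ] twist z -1.6575
```

Request:
arm_command --steps '[{"translation": [0, 0, 0.0003], "twist": [0, 0, 0.12], "fingers": -0.3}, {"translation": [0, 0, 0.0006], "twist": [0, 0, 0.25], "fingers": -0.3}, {"translation": [0, 0, 0.0006], "twist": [0, 0, 0.25], "fingers": -0.3}]'

```text
time: 27.52
eef_pos: [0.5916, 0.0041, 0.0366]
tcp_rot: [0.715, 0.699, 0.001, 0.001]
contact_force: [3.9, 2.4, 0.1]
opening: 0.457
finger_force: 25.3
```

```bash
python3 - <<'E'
from h import *
need((.591,.0045,.037),113)
E
```

```text
pos [0.5916 0.0041 0.0366] yawdeg -1.35 tilt [ 5.0e-04  3.4e-03 -1.0e+00] F [3.87 2.41 0.1 ] M [ 0.393 -0.631 -0.   ] q6 -0.142 t 27.525
transl [ 0.0006 -0.0009 -0.0005] twist z -1.9059
```

Request:
arm_command --steps '[{"translation": [0.0005, 0.0012, 0.0002], "twist": [0, 0, 0.08], "fingers": -0.3}, {"translation": [0.0005, 0.0012, 0.0004], "twist": [0, 0, 0.16], "fingers": -0.3}, {"translation": [0.0005, 0.0012, 0.0006], "twist": [0, 0, 0.24], "fingers": -0.3}]'

```text
time: 27.9
eef_pos: [0.5921, 0.004, 0.0362]
tcp_rot: [0.798, 0.603, 0.001, 0.001]
contact_force: [3.7, 1.6, 0.9]
opening: 0.462
finger_force: 25.4
```

```bash
cat >> h.py <<'E'
def tq():
    s=get_state(); e=Ro.from_quat(s["tcp_rot"]).as_matrix(); y=np.rad2deg(np.arctan2(e[1,1],e[0,1]))
    print("turned rad",np.deg2rad(112.47-y).round(3),"F",s["contact_force"].round(1),"Mz",s["wrist_torque"][2].round(3),"tau6",s["joint_efforts"][5].round(3),"pos",s["eef_pos"].round(4),"q6",s["qpos"][5].round(3),"t",s["time"])
E
python3 -c "
from h import *
tq()"
```

```text
turned rad 2.239 F [3.7 1.6 0.9] Mz 0.11 tau6 -0.228 pos [0.5921 0.004  0.0362] q6 0.112 t 27.9
```

Request:
arm_command --steps '[{"translation": [0, 0, 0.0002], "twist": [0, 0, 0.08], "fingers": -0.3}, {"translation": [0, 0, 0.0004], "twist": [0, 0, 0.16], "fingers": -0.3}, {"translation": [0, 0, 0.0006], "twist": [0, 0, 0.24], "fingers": -0.3}]'

```text
time: 28.28
eef_pos: [0.5925, 0.0038, 0.0359]
tcp_rot: [0.867, 0.499, 0.001, 0.001]
contact_force: [4.5, 1.3, 0.8]
opening: 0.461
finger_force: 25.4
```

```bash
python3 -c "
from h import *
tq()"
```

```text
turned rad 2.49 F [4.5 1.3 0.8] Mz 0.234 tau6 -0.12 pos [0.5925 0.0038 0.0359] q6 0.362 t 28.275
```

The torque rose from 0.05 to 0.11 to 0.23 N m, which looks like contact at about 2.1 rad. I'll back off 0.3 rad and come forward again slowly to confirm.

Request:
arm_command --steps '[{"translation": [0, 0.001, -0.0002], "twist": [0, 0, -0.1], "fingers": -0.3}, {"translation": [0, 0.001, -0.0004], "twist": [0, 0, -0.2], "fingers": -0.3}, {"translation": [0, 0.001, -0.0008], "twist": [0, 0, -0.4], "fingers": -0.3}, {"translation": [0, 0.001, -0.0008], "twist": [0, 0, -0.4], "fingers": -0.3}]'

```text
time: 28.78
eef_pos: [0.5918, 0.0041, 0.0365]
tcp_rot: [0.744, 0.668, 0.0, -0.0]
contact_force: [-1.3, 4.0, 4.0]
opening: 0.456
finger_force: 25.8
```

```bash
python3 -c "
from h import *
tq()"
```

```text
turned rad 2.071 F [-1.3  4.   4. ] Mz -0.109 tau6 -0.203 pos [0.5918 0.0041 0.0365] q6 -0.057 t 28.775
```

Request:
arm_command --steps '[{"translation": [0, 0, 0.0002], "twist": [0, 0, 0.06], "fingers": -0.3}, {"translation": [0, 0, 0.0003], "twist": [0, 0, 0.12], "fingers": -0.3}]'

```text
time: 29.02
eef_pos: [0.592, 0.004, 0.0362]
tcp_rot: [0.786, 0.618, 0.0, 0.0]
contact_force: [-0.1, 3.7, 4.9]
opening: 0.461
finger_force: 25.7
```

```bash
python3 -c "
from h import *
tq()"
```

```text
turned rad 2.201 F [-0.1  3.7  4.9] Mz 0.083 tau6 -0.161 pos [0.592  0.004  0.0362] q6 0.073 t 29.025
```

Request:
arm_command --steps '[{"translation": [0, 0, 0.0001], "twist": [0, 0, 0.04], "fingers": -0.3}, {"translation": [0, 0, 0.0002], "twist": [0, 0, 0.08], "fingers": -0.3}]'

```text
time: 29.28
eef_pos: [0.5921, 0.004, 0.0361]
tcp_rot: [0.811, 0.585, 0.0, 0.0]
contact_force: [-0.0, 2.3, 5.0]
opening: 0.454
finger_force: 25.7
```

```bash
python3 -c "
from h import *
tq()"
```

```text
turned rad 2.284 F [-0.   2.3  5. ] Mz 0.176 tau6 -0.035 pos [0.5921 0.004  0.0361] q6 0.156 t 29.275
```

Request:
arm_command --steps '[{"translation": [0, 0, 0.0001], "twist": [0, 0, 0.04], "fingers": -0.3}, {"translation": [0, 0, 0.0002], "twist": [0, 0, 0.08], "fingers": -0.3}]'

```text
time: 29.52
eef_pos: [0.5923, 0.0039, 0.036]
tcp_rot: [0.835, 0.551, 0.0, 0.0]
contact_force: [1.3, 2.5, 3.9]
opening: 0.455
finger_force: 25.7
```

```bash
python3 -c "
from h import *
tq()"
```

```text
turned rad 2.367 F [1.3 2.5 3.9] Mz 0.197 tau6 0.0 pos [0.5923 0.0039 0.036 ] q6 0.24 t 29.525
```

The repeat shows a steady rise, with contact at about 2.0 to 2.05 rad. The load is now about 7 to 9 N. I'll back off about 0.09 rad, to roughly 5 N, and release.

Request:
arm_command --steps '[{"translation": [0, 0, -0.0001], "twist": [0, 0, -0.05], "fingers": -0.3}, {"translation": [0, 0, -0.0002], "twist": [0, 0, -0.09], "fingers": -0.3}, {"translation": [0, 0, -0.0002], "twist": [0, 0, -0.09], "fingers": -0.3}]'

```text
time: 29.9
eef_pos: [0.5921, 0.004, 0.0361]
tcp_rot: [0.808, 0.589, 0.0, 0.0]
contact_force: [-0.4, 2.4, 5.4]
opening: 0.461
finger_force: 25.8
```

```bash
python3 -c "
from h import *
tq()"
```

```text
turned rad 2.273 F [-0.4  2.4  5.4] Mz -0.099 tau6 -0.036 pos [0.5921 0.004  0.0361] q6 0.145 t 29.9
```

Request:
arm_command --steps '[{"translation": [0, 0, 0], "twist": [0, 0, 0], "fingers": 1}, {"translation": [0, 0, 0], "twist": [0, 0, 0], "fingers": 1}, {"translation": [0, 0, 0], "twist": [0, 0, 0], "fingers": 1}, {"translation": [0, 0, 0], "twist": [0, 0, 0], "fingers": 1}, {"translation": [0, 0, -0.03], "twist": [0, 0, 0], "fingers": 1}]'

```text
time: 30.52
eef_pos: [0.5897, 0.004, 0.0558]
tcp_rot: [0.808, 0.59, -0.002, -0.002]
contact_force: [0.1, 0.1, 0.6]
opening: 1.001
finger_force: 0.0
```

Request:
arm_command --steps '[{"translation": [0, 0, -0.07], "twist": [0, 0, 0], "fingers": 1}, {"translation": [0, 0, -0.14], "twist": [0, 0, 0], "fingers": 1}, {"translation": [0, 0, -0.22], "twist": [0, 0, 0], "fingers": 1}, {"translation": [0, 0, -0.22], "twist": [0, 0, 0], "fingers": 1}, {"translation": [0, 0, -0.22], "twist": [0, 0, 0], "fingers": 1}]'

```text
time: 31.15
eef_pos: [0.5915, 0.0038, 0.2226]
tcp_rot: [0.808, 0.59, -0.0, -0.0]
contact_force: [-0.1, -0.2, 0.5]
opening: 1.001
finger_force: 0.0
```

```bash
python3 - <<'E'
from h import *
tq(); s=get_state(); print(s["opening"],s["contact_force"])
for n in("top","scene"):
    p=read_camera(n)
    h=[(a,c.round(1)) for a,c in yellow(p) if 200<c[0]<400 and 150<c[1]<260]; print(n,h[:4], proj(p,(.5995,-.077,.072)))
    for q,z in [("pad",.012),("spray",.1),("oil",.1),("mixcan",.1),("clutch",.01),("driver",.01),("mallet",.01),("dish",.02)]:
        for r in recognise(p,q)[:1]: print(n,q,np.round(r["conf"],2),np.round(r["point"]))
E
```

```text
turned rad 2.272 F [-0.1 -0.2  0.5] Mz -0.001 tau6 0.0 pos [0.5915 0.0038 0.2226] q6 0.144 t 31.15
1.0010351498889227 [-0.14704139 -0.2422166   0.4842824 ]
top [(np.int32(22), array([269.9, 170.8]))] [269.76852571 170.14167757]
top pad 0.91 [260. 318.]
top oil 0.71 [128. 290.]
top mixcan 0.69 [176. 156.]
top clutch 0.53 [141. 259.]
top driver 0.75 [239. 248.]
top mallet 0.9 [232. 417.]
top dish 0.61 [256. 365.]
scene [(np.int32(243), array([238.7, 208.3])), (np.int32(29), array([360.4, 228.1]))] [360.95601871 225.88560854]
scene pad 0.88 [177. 331.]
scene spray 0.86 [236. 290.]
scene oil 0.91 [261. 333.]
scene mixcan 0.86 [201. 240.]
scene clutch 0.67 [262. 374.]
scene driver 0.55 [196. 380.]
scene mallet 0.59 [170. 253.]
scene dish 0.96 [172. 290.]
```

Pad, tab and bystanders are where they should be, and the gripper is clear. Handing in.

```bash
python3 -c "
from plant import sign_off
print(sign_off())"
```

```text
the job is handed in; nothing more can be done
None
```

The job is handed in: the pad's spot sits within about 1 mm of the foot's centre, the foot rests on it at an estimated 3–7 N (from knob torque, load not measured directly), and the gripper is clear; I viewed 11 pictures, one over the limit of 10.

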